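# Load the warming plate with casting-frame angles and switch it on

### The arm

A 6-joint arm with a two-finger parallel gripper is mounted at the origin on the work surface. World frame = base frame: x ahead of the robot, y to its left, z up, the work surface at z = 0. Lengths are in mm, angles in degrees, forces in N, time in s.
With the tool pointing down it reaches from about 300 to 850 mm from the base axis. Payload 4.2 kg.
Tool frame: the origin (TCP) lies on the centre line of the jaws, within the pads' length; the fingertips stand 14 mm ahead of it and the grasp point (between the pads) lies 5 mm behind it (env.finger_overhang is the z of the fingertips in the tool frame, in mm); z points along the fingers, y is the line along which they close (so a half turn about z gives the same grasp; the last joint's range is limited). The gripper opens to 91 mm and grips with 3 to 60 N. Pads are 32 mm wide; open, the fingers measure 118 mm over their backs; the gripper's body (76 mm by 178 mm) begins 60 mm behind the grasp point.
Start: joints at [-68.812, 18.312, 89.639, -0, 72.044, -1.146], TCP at [218.506, -531.88, 227.976] pointing down, gripper open.
Joint ranges: [-177.97, 177.97], [-48.28, 115.42], [12.27, 149.76], [-77.06, 257.06], [2.81, 150.46], [-146.56, 146.56]. Speed limits (degrees/s): [147.25, 147.25, 180, 180, 180, 180].

### API

Orientations are given as [roll, pitch, yaw] about the fixed x, y, z axes, in that order (R = Rz(yaw) Ry(pitch) Rx(roll)).
In Python, from workcell import sensors, viewer, env gives the robot as it stands. The module is installed in compiled form; this text tells all that it offers.
- The arm moves only by the tool step_arm, never from a script. Its argument "plan" is one flat list of numbers, 6 for each row, row after row: the shift along the tool's x, y, z in cm, then the turn, a rotation vector about the tool's x, y, z in rad. In form: [x, y, z, wx, wy, wz, x, y, z, wx, wy, wz, ...]. A call has 1 to 5 rows; each row shifts and turns the commanded pose from where the row before left it, along the tool's axes as they then stand; what a row does not reach is not made up. A row lasts 1/12 s, in which the tool goes at most 41.7 mm and 7.16 degrees, less where a joint would pass 70% of its speed; a pose out of reach is approached as far as the arm can. A call is refused whole if a number of a shift passes 4.17 or a number of a turn 0.125, either way. A call with a gripper value outside its range is refused whole. "hand" is the finger opening in cm, from 0 to 9.12, set as the call begins (left out, the last holds). The fingers move at their own pace and stop on an object; "newtons" is the grip in N (left out, the last holds). Time passes only in rows, so rows that do not move let the fingers close. It gives the time, the measured TCP pose, the force, the opening and the grip force at its end, in the units of the state.
- sensors.state(): the state, without advancing time (a new reading comes with each control period).
- viewer.grab_frame(name): name is "scene" or "top" or "wrist"; returns a dict with "img" (420x560x3 uint8, red, green, blue), "fx", "fy", "cx", "cy" (pixels), "k1" (the pictures are not rectified: a ray, as slopes to the right and down, at radius r is drawn at 1 + k1 r^2 times it, then the intrinsics apply), "position" and "attitude" of the camera in the world. Camera axes: x right, y down, z forward; pixel columns grow to the right and rows downward; lengths in mm; the calibration is good to about 2 mm. A picture is of the moment at which its call begins. There is no depth.
- env.job_done(): hands the job in; it is judged then, once.
Trained networks look in a picture, given as the dict that the camera call returned (one of the last four; its "shot" number tells which), for a name from the list of things; names that differ only in an ending like _2 or _b are one class to them, and where a whole thing is asked for, a point or a joint stands for the part that bears it (a point fixed in the world has none). Each returns a list of dicts, best first, with "score" (0 to 1); they miss things now and then, are a little off and sometimes report something else, mostly with a low value. They report only what shows in the picture. A call takes as long as a camera call. They do not tell look-alikes from the thing itself.
- viewer.boxes_of(name, picture): "location" ([column, row] in pixels, amid what is visible of it).
- viewer.pinpoint(name, picture): "location" ([column, row] in pixels: a listed point, or the origin of a listed thing).
The state is a dict: "time_s": time; "qpos": joint angles; "qvel": joint speeds; "effort": joint torques, N m; "ee_pos": TCP position; "ee_rot": TCP orientation; "force": force on the tool from outside, world axes, zero at the start; "torque": the same for the moment, N m; "gripper_width": finger opening in mm; "gripper_force": force on a finger pad.
Only numpy, scipy, OpenCV 4.12 (cv2) and the standard library are available. Lean on these libraries where they do the work, as an engineer would, in place of code of your own. Each camera call takes 0.05 s, during which the arm holds its last target. There are 200 camera calls.

### The job

The washed L-shaped casting-frame angles are to dry on the warming plate. Put the scraper that lies on the plate back into the slot of the white tool block, blade first and fully home, and pile all the angles flat in the middle of the plate, outline over outline, each turned half round from the one below so that the pile stays balanced. Only when that is done, press the heat dial in, turn it clockwise from off to the first heat mark (not beyond) and let it spring out there; leave the jar, the vials and the timer where they are.

Things in the scene. Friction and masses are not known exactly. Their poses are not given: they have to be found in the camera images.
- angle1 (a point): one of 4 or 5 identical L-shaped aluminium angles lying flat (absent: None), 0.22-0.37 kg, 22 high, outline 100 x 80, arms 32 wide. This point: middle of that outline, half-way up, in air beside the inner corner. x along the long arm, y along the short arm, both away from the heel; z up. Long arm fills x -50..50, y -40..-8, short arm x -50..-18, y -8..40; centre of mass (-11, -11)
- angle2 (a point): another such L-shaped angle, same point and axes as angle1
- angle3 (a point): another such L-shaped angle, same point and axes as angle1
- angle4 (a point): another such L-shaped angle, same point and axes as angle1
- angle5 (a point): another such L-shaped angle, same point and axes as angle1
- heel1 (a point): heel (outer corner) of angle1, half-way up, at (-50, -40, 0) from point angle1. A good grasp is across the long arm near x 4, y -24 of angle1's axes. Half-turned on another, outline over outline, an angle rests on both its arms' ends and balances with 7 mm to spare
- heel2 (a point): heel (outer corner) of angle2, half-way up, at (-50, -40, 0) from point angle2
- heel3 (a point): heel (outer corner) of angle3, half-way up, at (-50, -40, 0) from point angle3
- heel4 (a point): heel (outer corner) of angle4, half-way up, at (-50, -40, 0) from point angle4
- heel5 (a point): heel (outer corner) of angle5, half-way up, at (-50, -40, 0) from point angle5
- plate (a point): middle of the top face of the warming plate: bare aluminium, 160 along x, 166 along y, on the left part of a white bench unit (180 x 310, fixed). The face is 66 mm above the table, 8 mm above the unit's deck. x and y along the plate's sides, z up; the unit stands turned up to 0.12 rad
- scraper_handle (a point): flat scraper lying on the plate: steel blade 82 long, 54 wide, 4 thick, black handle 100 long, 26 wide, 20 high, undersides flush; 0.18 kg, balance point in the blade 17 mm from the handle. This point: middle of the handle, half-way up; x to the blade's tip, z up. The blade begins 50 mm further along x
- scraper_tip (a point): middle of the blade's front edge, half-way through its thickness; 132 mm along x from scraper_handle and 8 mm lower
- slot (a point): middle of the mouth of the level slot in the white tool block (104 wide, 61 high, fixed). Slot 64 wide, 9 high, 72 deep, its middle 34.5 mm above the table; a 30 mm wide window in the top shows into it, a sill flush with its floor stands out 12 mm before the mouth. x into the slot, y across, z up. When home the scraper's tip is 72 mm inside, the handle outside
- dial_grip (a point): heat dial on the right part of the unit's deck: black knob, 50 mm skirt, upright grip bar 48 long, 13 wide. This point: on its vertical axis, half-way up the bar, which reaches 14 mm below (to the skirt's top) and 11 mm above; the deck is 33 mm below. x along the bar to its white pointer end. It is pressed straight down
- dial_knob (a joint): turn of the dial, rad, clockwise from above: 0 off (ring mark), 1.047 first heat mark (one dot), 2.094 second (two dots). It is caught at each mark with 0.06 rad of play and turns only while pressed in
- dial_shaft (a joint): how far the dial is pressed in, m: 0 out, 0.010 fully in; it turns freely from 0.009 on. A spring (3 N out, 7 N in) lifts it out again within about 0.1 rad of a mark; between marks it stays in
- bottle: amber glass jar with a black cap, 58 across, 115 high; stands on the table, not part of the job; origin under its middle
- vial1: clear vial with a white cap, 34 across, 62 high; stands on the table, not part of the job; origin under its middle
- vial2: clear vial like vial1; stands on the table, not part of the job; origin under its middle
- vial3: clear vial like vial1; stands on the table, not part of the job; origin under its middle
- timer: grey bench timer, 60 x 72 x 20, lying flat; stands on the table, not part of the job; origin under its middle
There are look-alikes about, which are no part of the job. What is shaped like the part that bears angle1 but green or pink is not meant.

How it is judged:
By the outcome, as a careful person would: the job done as asked, in the order asked, and still so for the second after the job is handed in, with the robot touching nothing.
Of frame1, frame2, frame3, frame4, frame5 only 4 to 5 are there at a start; the rules pass over those that are not, and their reading is None.
At some moment in a run one of scraper may be knocked a few centimetres aside while the robot is not near it.
Once in a run the grip may slacken for a moment while it holds something.
It also fails if it takes over 210 s, if anything falls off the work surface, if the arm or the gripper's body presses on something with over 40 N, if the wrist force passes 120 N, or if a joint passes its speed limit or range.

## Working session

There is one attempt and no reset: what is moved stays moved. The work goes in short steps, Python scripts to look and compute and a tool call to move; the robot and the scene stay as the last step left them, time stands still between calls to the robot, and variables do not carry over. Pictures are saved under pics/ and viewed, at most 14 in all, crops included, and the job is handed in when it is done.

Besides the shell and the picture viewer there is one more tool, called by a JSON object that holds its "op" and its "data". step_arm: Moves the arm, as the interface text tells. Its arguments: {"type":"object","properties":{"plan":{"type":"array","items":{"type":"number"}},"hand":{"type":"number"},"newtons":{"type":"number"}},"required":["plan"]}

```bash
mkdir -p pics; cat > h.py <<'E'
import numpy as np, cv2, json
from scipy.spatial.transform import Rotation as R
from workcell import sensors, viewer, env
def cam(f):
    a=np.array(f["attitude"],float)
    return (R.from_euler('xyz',a,degrees=True).as_matrix() if a.shape==(3,) else a), np.array(f["position"],float)
def K(f): return np.array([[f["fx"],0,f["cx"]],[0,f["fy"],f["cy"]],[0,0,1.]])
def D(f): return np.array([f["k1"],0,0,0,0.])
def ray(f,uv):
    p=cv2.undistortPoints(np.array([[uv]],float),K(f),D(f))[0,0]
    M,c=cam(f); return c,M@np.array([p[0],p[1],1])
def onz(f,uv,z):
    c,d=ray(f,uv); return c+d*(z-c[2])/d[2]
def proj(f,P):
    M,c=cam(f); q=(np.atleast_2d(P)-c)@M
    return cv2.projectPoints(q.reshape(-1,1,3),np.zeros(3),np.zeros(3),K(f),D(f))[0].reshape(-1,2)
def save(f,n): cv2.imwrite(f"pics/{n}.png",cv2.cvtColor(f["img"],cv2.COLOR_RGB2BGR))
def st():
    s=sensors.state(); print({k:np.round(s[k],2).tolist() for k in("time_s","qpos","ee_pos","ee_rot","force","gripper_width","gripper_force")}); return s
E
python3 - <<'E'
from h import *
s=st(); print(env.finger_overhang)
for n in("top","scene"):
    f=viewer.grab_frame(n); save(f,n+"0"); print(n,{k:v for k,v in f.items() if k!="img"})
    for nm,z in (("angle1",None),("heel1",None),("plate",66),("scraper_handle",76),("scraper_tip",68),("slot",34.5),("dial_grip",91),("bottle",0),("vial1",0),("timer",0)):
        for d in viewer.pinpoint(nm,f):
            if d["score"]<.2: continue
            zs=[z] if z is not None else [11,77]
            print(nm,round(d["score"],2),np.round(d["location"]),[np.round(onz(f,d["location"],q)[:2],1).tolist() for q in zs])
E
```

```text
{'time_s': 0.0, 'qpos': [-68.81, 18.35, 89.71, 0.0, 72.04, -1.15], 'ee_pos': [218.34, -531.41, 227.12], 'ee_rot': [-179.9, -0.0, 22.33], 'force': [-0.56, -0.14, -0.29], 'gripper_width': 91.11, 'gripper_force': 0.0}
14.0
top {'fx': 406.79331593760975, 'fy': 406.79331593760975, 'cx': 284.9788092317629, 'cy': 210.92552673422927, 'k1': -0.019964818115277682, 'position': array([ 393.62435099,  -49.04002558, 1327.78839119]), 'attitude': array([-176.92056416,    0.31623715,  -90.49733686]), 'shot': 1}
angle1 0.83 [287. 212.] [[459.3, -50.2], [456.1, -50.1]]
angle1 0.78 [242. 217.] [[445.4, 98.7], [442.8, 91.3]]
angle1 0.68 [332. 168.] [[602.6, -198.2], [592.1, -190.7]]
angle1 0.67 [374. 298.] [[183.0, -324.8], [193.5, -311.0]]
angle1 0.63 [335. 208.] [[472.9, -204.6], [468.9, -196.8]]
angle1 0.59 [333. 250.] [[337.6, -194.8], [340.4, -187.5]]
angle1 0.4 [234. 205.] [[485.6, 123.3], [481.0, 114.7]]
heel1 0.88 [342. 192.] [[523.5, -228.8], [516.9, -219.8]]
heel1 0.82 [320. 179.] [[568.6, -156.3], [559.8, -150.9]]
heel1 0.82 [325. 269.] [[277.5, -170.5], [283.4, -164.4]]
heel1 0.77 [352. 308.]
[... 1671 characters left out ...]
270.6], [702.3, 284.1]]
plate 0.92 [335. 362.] [[631.6, 275.2]]
plate 0.47 [215. 245.] [[586.3, -118.3]]
scraper_handle 0.95 [350. 335.] [[567.4, 263.7]]
scraper_tip 0.87 [314. 388.] [[702.7, 279.8]]
scraper_tip 0.46 [324. 268.] [[466.4, 117.8]]
slot 0.97 [156. 187.] [[543.1, -393.9]]
slot 0.61 [190. 246.] [[615.9, -181.4]]
dial_grip 0.69 [278. 310.] [[628.0, 119.0]]
dial_grip 0.41 [315. 386.] [[706.7, 282.8]]
dial_grip 0.36 [226. 211.] [[507.9, -156.5]]
vial1 0.61 [201. 322.] [[729.7, -24.2]]
vial1 0.55 [175. 288.] [[709.7, -136.2]]
vial1 0.55 [392. 298.] [[388.7, 265.3]]
vial1 0.39 [349. 336.] [[534.0, 247.1]]
timer 0.76 [213. 177.] [[394.1, -330.0]]
timer 0.37 [269. 242.] [[459.8, -60.8]]
```

```bash
python3 -c "
import cv2
a=cv2.imread('pics/top0.png');cv2.imwrite('pics/top0c.png',cv2.resize(a[100:330,140:430],(756,600),interpolation=cv2.INTER_CUBIC))"
```

```text
(no output)
```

View pics/top0c.png

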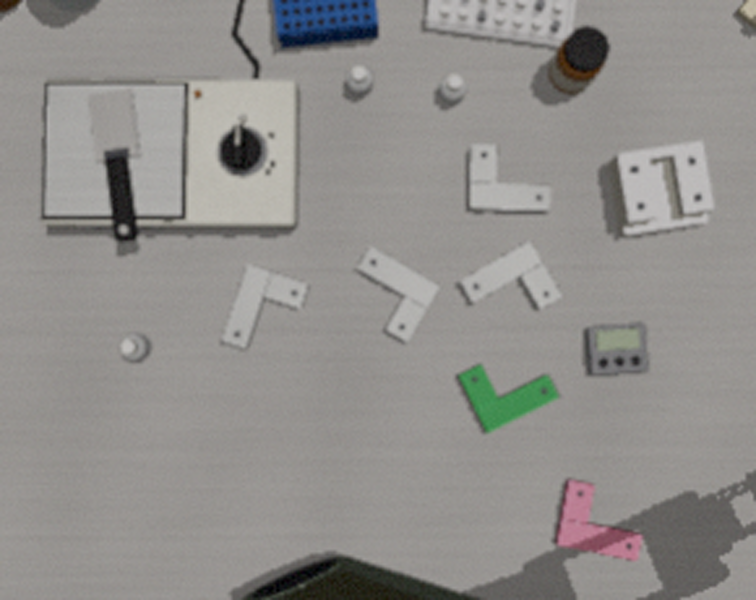

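View pics/scene0.png

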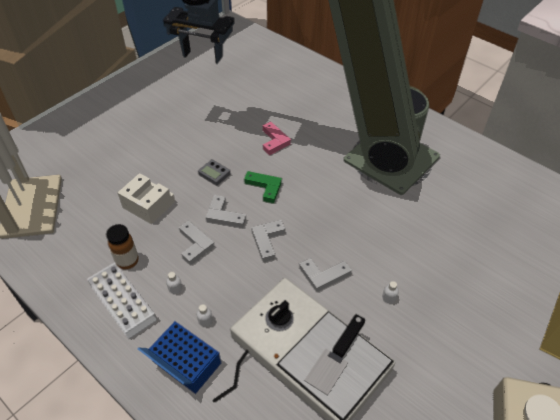

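```bash
cat >> h.py <<'E'
def plan(*tg,step=35,show=True):
    """waypoints (x,y,z,yaw) from measured pose (or P0), tool down; prints calls of 5 rows"""
    s=sensors.state(); p=np.array(s["ee_pos"],float); yaw=float(s["ee_rot"][2]); rows=[]
    for (x,y,z,w,*sp) in tg:
        sp=sp[0] if sp else step
        d=np.array([x,y,z])-p; dy=(w-yaw+180)%360-180 if abs(w-yaw)<=180 else w-yaw
        n=int(max(1,np.ceil(np.linalg.norm(d)/sp),np.ceil(abs(dy)/6.5)))
        for i in range(n):
            a=np.radians(yaw+dy*i/n); c,q=np.cos(a),np.sin(a)
            v=d/n/10
            rows.append([c*v[0]+q*v[1], q*v[0]-c*v[1], -v[2],0,0,-np.radians(dy/n)])
        p=np.array([x,y,z],float); yaw=w
    for i in range(0,len(rows),5):
        print("["+", ".join(f"{v:.2f}" .rstrip('0').rstrip('.') if j%6<3 else f"{v:.3f}".rstrip('0').rstrip('.') for r in rows[i:i+5] for j,v in enumerate(r)).replace("-0,","0,")+"]")
E
python3 -c "
from h import *
plan((460,-390,280,8))"
```

```text
[3.08, -0.44, -0.58, 0, 0, 0.028, 3.07, -0.52, -0.58, 0, 0, 0.028, 3.05, -0.61, -0.58, 0, 0, 0.028, 3.03, -0.69, -0.58, 0, 0, 0.028, 3.01, -0.78, -0.58, 0, 0, 0.028]
[2.99, -0.86, -0.58, 0, 0, 0.028, 2.97, -0.94, -0.58, 0, 0, 0.028, 2.94, -1.03, -0.58, 0, 0, 0.028, 2.91, -1.11, -0.58, 0, 0, 0.028]
```

{"op": "step_arm", "data": {"plan": [3.08,-0.44,-0.58,0,0,0.028,3.07,-0.52,-0.58,0,0,0.028,3.05,-0.61,-0.58,0,0,0.028,3.03,-0.69,-0.58,0,0,0.028,3.01,-0.78,-0.58,0,0,0.028]}}

```text
time_s: 1.52
ee_pos: [353.7, -452.4, 257.3]
ee_rot: [180.0, -0.0, 14.2]
force: [0.8, -0.7, 0.5]
gripper_width: 91.1
gripper_force: 0.0
```

{"op": "step_arm", "data": {"plan": [2.99,-0.86,-0.58,0,0,0.028,2.97,-0.94,-0.58,0,0,0.028,2.94,-1.03,-0.58,0,0,0.028,2.91,-1.11,-0.58,0,0,0.028]}}

```text
time_s: 1.85
ee_pos: [461.3, -389.2, 280.5]
ee_rot: [180.0, -0.0, 7.8]
force: [0.2, 0.0, -0.4]
gripper_width: 91.1
gripper_force: 0.0
```

```bash
python3 - <<'E'
from h import *
st(); f=viewer.grab_frame("wrist"); save(f,"w1"); print({k:v for k,v in f.items() if k!="img"})
for nm,z in (("slot",34.5),("angle1",11),("heel1",11)):
    for d in viewer.pinpoint(nm,f):
        if d["score"]>.3: print(nm,round(d["score"],2),np.round(d["location"]),np.round(onz(f,d["location"],z)[:2],1))
plan((570,240,290,7))
E
```

```text
{'time_s': 1.85, 'qpos': [-41.24, 19.43, 80.42, -0.01, 80.13, 40.94], 'ee_pos': [461.31, -389.21, 280.54], 'ee_rot': [179.99, -0.0, 7.82], 'force': [0.21, 0.01, -0.36], 'gripper_width': 91.07, 'gripper_force': 0.0}
{'fx': 370.66356869627555, 'fy': 370.66356869627555, 'cx': 286.7059283558898, 'cy': 208.2019866070803, 'k1': 0.005292132978342482, 'position': array([ 536.60907619, -380.29943036,  436.1370044 ]), 'attitude': array([ 1.64412586e+02, -7.71231589e-02, -8.21857331e+01]), 'shot': 3}
slot 0.75 [305.  93.] [ 550.5 -398.1]
angle1 0.91 [125. 247.] [ 344.  -207.4]
angle1 0.83 [132.  17.] [ 601.2 -209.4]
angle1 0.76 [205. 367.] [ 183.1 -317.9]
heel1 0.91 [82. 51.] [ 561.4 -158.6]
heel1 0.91 [163. 382.] [ 151.9 -262.6]
heel1 0.79 [155.  98.] [ 524.3 -237. ]
heel1 0.79 [101. 284.] [ 289.9 -178.2]
heel1 0.74 [ 50. 138.] [ 463.8 -121.3]
[1.03, -3.2, -0.05, 0, 0, 0.001, 1.03, -3.2, -0.05, 0, 0, 0.001, 1.03, -3.2, -0.05, 0, 0, 0.001, 1.02, -3.21, -0.05, 0, 0, 0.001, 1.02, -3.21, -0.05, 0, 0, 0.001]
[1.02, -3.21, -0.05, 0, 0, 0.001, 1.02, -3.21, -0.05, 0, 0, 0.001, 1.01, -3.21, -0.05, 0, 0, 0.001, 1.01, -3.21, -0.05, 0, 0, 0.001, 1.01, -3.21, -0.05, 0, 0, 0.001]
[1, -3.21, -0.05, 0, 0, 0.001, 1, -3.21, -0.05, 0, 0, 0.001, 1, -3.21, -0.05, 0, 0, 0.001, 0.99, -3.21, -0.05, 0, 0, 0.001, 0.99, -3.22, -0.05, 0, 0, 0.001]
[0.99, -3.22, -0.05, 0, 0, 0.001, 0.99, -3.22, -0.05, 0, 0, 0.001, 0.98, -3.22, -0.05, 0, 0, 0.001, 0.98, -3.22, -0.05, 0, 0, 0.001]
```

View pics/w1.png

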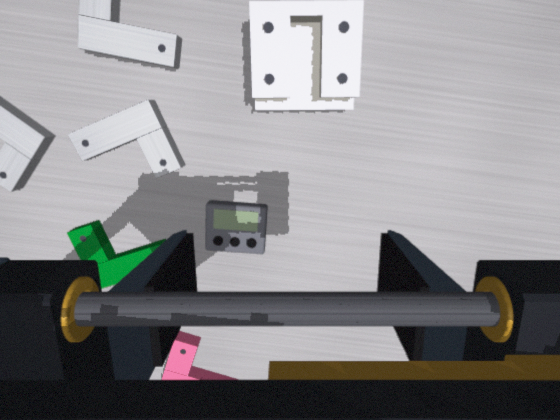

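```bash
python3 - <<'E'
from h import *
import pickle
from workcell import viewer
f=viewer.grab_frame("wrist"); pickle.dump(f,open("w1.pkl","wb"))
g=cv2.cvtColor(f["img"],cv2.COLOR_RGB2GRAY)
c=np.array([[250,96],[360,97],[255,109],[354,109]],np.float32).reshape(-1,1,2)
c=cv2.cornerSubPix(g,c,(3,3),(-1,-1),(3,30,.01)).reshape(-1,2); print(c)
P=[onz(f,c[0],61),onz(f,c[1],61),onz(f,c[2],30),onz(f,c[3],30)]; print(np.round(P,1))
for a,b in((0,1),(2,3)):
    d=P[a]-P[b]; print(np.linalg.norm(d), np.degrees(np.arctan2(d[1],d[0]))-90, (P[a]+P[b])/2)
E
```

```text
[[252.19319   96.29671 ]
 [358.76077   95.224464]
 [254.43916  108.46244 ]
 [352.74277  107.98098 ]]
[[ 538.7 -347.1   61. ]
 [ 554.  -448.9   61. ]
 [ 527.1 -348.    30. ]
 [ 542.  -450.7   30. ]]
103.01066824391415 8.548364792681213 [ 546.38265578 -397.985047     61.        ]
103.80201329898156 8.26713583803712 [ 534.5475639  -399.38286505   30.        ]
```

{"op": "step_arm", "data": {"plan": [1.03,-3.2,-0.05,0,0,0,1.03,-3.2,-0.05,0,0,0,1.03,-3.2,-0.05,0,0,0,1.02,-3.2,-0.05,0,0,0,1.02,-3.2,-0.05,0,0,0]}}

```text
time_s: 2.52
ee_pos: [487.7, -224.4, 282.5]
ee_rot: [180.0, 0.0, 7.7]
force: [1.4, -0.5, -0.1]
gripper_width: 91.3
gripper_force: 0.0
```

{"op": "step_arm", "data": {"plan": [1.03,-3.2,-0.05,0,0,0,1.03,-3.2,-0.05,0,0,0,1.03,-3.2,-0.05,0,0,0,1.02,-3.2,-0.05,0,0,0,1.02,-3.2,-0.05,0,0,0]}}

```text
time_s: 2.93
ee_pos: [517.0, -59.0, 285.1]
ee_rot: [180.0, 0.0, 7.8]
force: [0.3, 0.2, 0.2]
gripper_width: 91.1
gripper_force: 0.0
```

{"op": "step_arm", "data": {"plan": [1.03,-3.2,-0.05,0,0,0,1.03,-3.2,-0.05,0,0,0,1.03,-3.2,-0.05,0,0,0,1.02,-3.2,-0.05,0,0,0,1.02,-3.2,-0.05,0,0,0]}}

```text
time_s: 3.35
ee_pos: [546.3, 106.4, 287.6]
ee_rot: [180.0, 0.0, 7.8]
force: [0.8, -0.6, 0.2]
gripper_width: 91.2
gripper_force: 0.0
```

{"op": "step_arm", "data": {"plan": [1.03,-3.2,-0.05,0,0,0,1.03,-3.2,-0.05,0,0,0,1.03,-3.2,-0.05,0,0,0,1.02,-3.2,-0.05,0,0,0]}}

```text
time_s: 3.68
ee_pos: [569.9, 238.7, 289.5]
ee_rot: [180.0, 0.0, 7.8]
force: [0.5, 0.3, 0.8]
gripper_width: 91.3
gripper_force: 0.0
```

```bash
python3 - <<'E'
from h import *
st(); f=viewer.grab_frame("wrist"); save(f,"w2")
for nm,z in (("scraper_handle",76),("scraper_tip",68),("plate",66),("dial_grip",91)):
    for d in viewer.pinpoint(nm,f):
        if d["score"]>.3: print(nm,round(d["score"],2),np.round(d["location"]),np.round(onz(f,d["location"],z)[:2],1))
E
```

```text
{'time_s': 3.68, 'qpos': [21.68, 20.63, 77.37, -0.04, 82.03, 103.89], 'ee_pos': [569.9, 238.66, 289.46], 'ee_rot': [179.96, 0.03, 7.79], 'force': [0.48, 0.35, 0.76], 'gripper_width': 91.28, 'gripper_force': 0.0}
scraper_handle 0.85 [267. 179.] [570.7 257. ]
scraper_tip 0.57 [268.  39.] [701.3 272.1]
dial_grip 0.89 [418. 139.] [630.8 119.7]
```

View pics/w2.png

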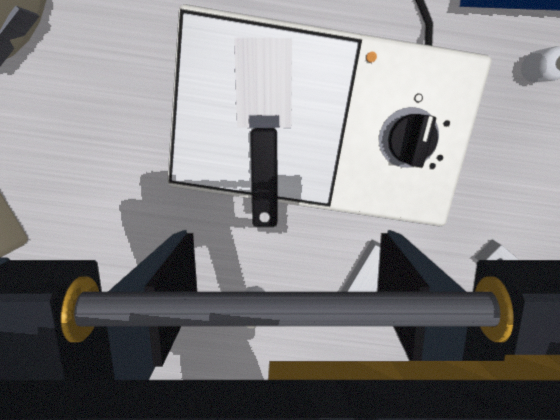

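```bash
python3 - <<'E'
from h import *
f=viewer.grab_frame("wrist")
P=np.array([onz(f,c,66) for c in((181,9),(360,40),(331,206),(170,182))]);print(np.round(P,1),P.mean(0))
for a,b in((1,0),(2,3),(3,0),(2,1)):
    d=P[b]-P[a];print(np.linalg.norm(d),np.degrees(np.arctan2(d[1],d[0])))
for n,c,z in(("hstart top",(263,129),86),("hend top",(264,226),86),("tipL",(237,38),70),("tipR",(292,40),70),("bladeL back",(236,125),70),("bladeR back",(291,128),70)): print(n,np.round(onz(f,c,z),1))
# dial
for c in((413,140),):print(onz(f,c,91))
E
```

```text
[[715.5 353.2  66. ]
 [712.2 185.   66. ]
 [548.8 184.8  66. ]
 [551.7 354.9  66. ]] [632.05517802 269.47713848  66.        ]
168.26409276768877 88.88963620087512
170.21270133640544 89.04818719184581
163.83499991795696 -0.6054980739084327
163.39282502660663 0.07902300206477808
hstart top [619.8 264.6  86. ]
hend top [523.8 252.1  86. ]
tipL [697.6 299.2  70. ]
tipR [702.9 248.3  70. ]
bladeL back [618.9 292.3  70. ]
bladeR back [623.4 238.1  70. ]
[629.27798351 123.08712596  91.        ]
```

```bash
python3 -c "
from h import *
plan((596.5,261.5,140,7))"
```

```text
[0.6, -0.41, 2.99, 0, 0, 0.003, 0.6, -0.42, 2.99, 0, 0, 0.003, 0.6, -0.42, 2.99, 0, 0, 0.003, 0.59, -0.42, 2.99, 0, 0, 0.003, 0.59, -0.42, 2.99, 0, 0, 0.003]
```

{"op": "step_arm", "data": {"plan": [0.6,-0.41,3,0,0,0.003,0.6,-0.42,3,0,0,0.003,0.6,-0.42,3,0,0,0.003,0.59,-0.42,3,0,0,0.003,0.59,-0.42,3,0,0,0.003], "hand": 6}}

```text
time_s: 4.4
ee_pos: [596.8, 261.4, 138.9]
ee_rot: [180.0, -0.0, 6.9]
force: [-0.0, 0.2, -0.1]
gripper_width: 61.0
gripper_force: 0.0
```

```bash
python3 - <<'E'
from h import *
f=viewer.grab_frame("wrist"); save(f,"w3")
for nm,z in (("scraper_handle",76),("scraper_tip",68)):
    for d in viewer.pinpoint(nm,f):
        if d["score"]>.3: print(nm,round(d["score"],2),np.round(d["location"]),np.round(onz(f,d["location"],z)[:2],1))
st()
plan((596.5,261.5,83,7,20))
E
```

```text
scraper_handle 0.76 [282. 269.] [571.7 259.4]
scraper_tip 0.91 [279.  48.] [702.6 277. ]
{'time_s': 4.55, 'qpos': [22.69, 28.78, 86.3, -0.03, 65.24, 105.76], 'ee_pos': [595.41, 261.29, 137.76], 'ee_rot': [179.89, 0.3, 6.94], 'force': [-0.25, 0.29, 0.94], 'gripper_width': 60.37, 'gripper_force': 0.0}
[0.04, 0, 1.83, 0, 0, 0, 0.04, 0, 1.83, 0, 0, 0, 0.04, 0, 1.83, 0, 0, -0]
```

View pics/w3.png

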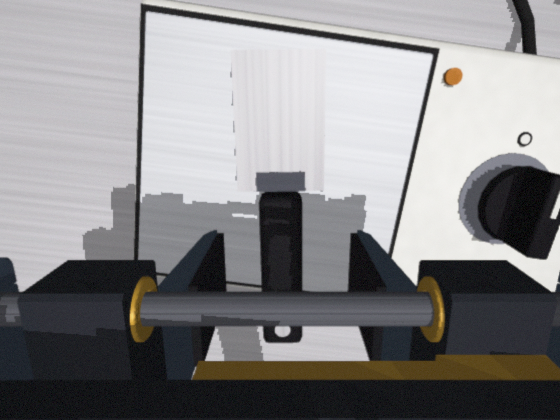

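{"op": "step_arm", "data": {"plan": [0,0,1.83,0,0,0,0,0,1.83,0,0,0,0,0,1.83,0,0,0,0,0,0,0,0,0]}}

```text
time_s: 4.88
ee_pos: [595.6, 261.8, 84.2]
ee_rot: [179.9, 0.2, 7.0]
force: [-1.8, 0.3, -0.7]
gripper_width: 60.1
gripper_force: 0.0
```

{"op": "step_arm", "data": {"plan": [0,0,0,0,0,0,0,0,0,0,0,0,0,0,0,0,0,0,0,0,0,0,0,0,0,0,0,0,0,0], "hand": 1.5, "newtons": 45}}

```text
time_s: 5.3
ee_pos: [597.1, 263.6, 86.0]
ee_rot: [-180.0, -0.1, 7.0]
force: [0.6, 0.0, 0.0]
gripper_width: 29.5
gripper_force: 0.0
```

{"op": "step_arm", "data": {"plan": [0,0,0,0,0,0,0,0,0,0,0,0,0,0,-1,0,0,0,0,0,-1,0,0,0,0,0,-2,0,0,0]}}

```text
time_s: 5.72
ee_pos: [595.0, 262.7, 123.3]
ee_rot: [179.9, 0.3, 7.0]
force: [0.6, -0.4, -2.3]
gripper_width: 25.4
gripper_force: 44.9
```

{"op": "step_arm", "data": {"plan": [0,0,-3,0,0,0,0,0,-3,0,0,0,0,0,-3,0,0,0,0,0,-3,0,0,0]}}

```text
time_s: 6.05
ee_pos: [596.1, 263.1, 246.7]
ee_rot: [180.0, 0.0, 7.0]
force: [0.5, 0.5, -1.5]
gripper_width: 25.6
gripper_force: 44.9
```

```bash
python3 - <<'E'
from h import *
f=viewer.grab_frame("wrist"); save(f,"w4")
s=st()
for nm in ("scraper_handle","scraper_tip"):
    for d in viewer.pinpoint(nm,f):
        if d["score"]>.3: print(nm,round(d["score"],2),np.round(d["location"]))
u=np.radians(s["ee_rot"][2]); d=np.array([np.cos(u),np.sin(u),0]); p=np.array(s["ee_pos"])
for g in(20,25,30):
  h=p+d*-g+[0,0,-7]; print(g,proj(f,[h,h+132*d+[0,0,-8]]).round())
sx,sy,yaw=546.4,-397.8,8.4
e=np.array([np.cos(np.radians(yaw)),np.sin(np.radians(yaw))])
# TCP ahead of handle centre by 25 -> tip is 107 ahead of TCP; stop tip 40 before mouth
q=np.array([sx,sy])-147*e
plan((500,0,215,7),(q[0],q[1],120,yaw))
E
```

```text
{'time_s': 6.1, 'qpos': [22.82, 24.53, 76.29, -0.02, 78.46, 105.78], 'ee_pos': [598.99, 264.34, 254.03], 'ee_rot': [-179.82, -0.7, 7.04], 'force': [2.06, 0.96, 3.82], 'gripper_width': 25.77, 'gripper_force': 44.86}
scraper_handle 0.61 [287. 315.]
scraper_tip 0.91 [289.  32.]
20 [[281. 310.]
 [280.   2.]]
25 [[282. 319.]
 [280.  16.]]
30 [[282. 328.]
 [281.  30.]]
[-1.44, 2.78, 0.37, 0, 0, 0, -1.44, 2.78, 0.37, 0, 0, 0, -1.44, 2.78, 0.37, 0, 0, 0, -1.44, 2.78, 0.37, 0, 0, 0, -1.44, 2.78, 0.37, 0, 0, 0]
[-1.44, 2.78, 0.37, 0, 0, 0, -1.44, 2.78, 0.37, 0, 0, 0, -1.43, 2.78, 0.37, 0, 0, 0, -1.43, 2.78, 0.37, 0, 0, 0, -1.15, 3.11, 0.73, 0, 0, -0.002]
[-1.15, 3.11, 0.73, 0, 0, -0.002, -1.16, 3.1, 0.73, 0, 0, -0.002, -1.17, 3.1, 0.73, 0, 0, -0.002, -1.17, 3.1, 0.73, 0, 0, -0.002, -1.18, 3.1, 0.73, 0, 0, -0.002]
[-1.18, 3.1, 0.73, 0, 0, -0.002, -1.19, 3.09, 0.73, 0, 0, -0.002, -1.2, 3.09, 0.73, 0, 0, -0.002, -1.2, 3.09, 0.73, 0, 0, -0.002, -1.21, 3.09, 0.73, 0, 0, -0.002]
[-1.21, 3.08, 0.73, 0, 0, -0.002, -1.22, 3.08, 0.73, 0, 0, -0.002]
```

{"op": "step_arm", "data": {"plan": [-1.44,2.78,0.37,0,0,0,-1.44,2.78,0.37,0,0,0,-1.44,2.78,0.37,0,0,0,-1.44,2.78,0.37,0,0,0,-1.44,2.78,0.37,0,0,0]}}

```text
time_s: 6.62
ee_pos: [540.2, 115.1, 224.2]
ee_rot: [180.0, 0.2, 7.1]
force: [0.0, -0.4, -1.0]
gripper_width: 25.4
gripper_force: 44.9
```

{"op": "step_arm", "data": {"plan": [-1.44,2.78,0.37,0,0,0,-1.44,2.78,0.37,0,0,0,-1.43,2.78,0.37,0,0,0,-1.43,2.78,0.37,0,0,0,-1.15,3.11,0.73,0,0,-0.002]}}

```text
time_s: 7.03
ee_pos: [489.1, -33.9, 203.0]
ee_rot: [-180.0, 0.1, 7.2]
force: [1.3, -1.0, -1.8]
gripper_width: 26.0
gripper_force: 44.9
```

{"op": "step_arm", "data": {"plan": [-1.15,3.11,0.73,0,0,-0.002,-1.16,3.1,0.73,0,0,-0.002,-1.17,3.1,0.73,0,0,-0.002,-1.17,3.1,0.73,0,0,-0.002,-1.18,3.1,0.73,0,0,-0.002]}}

```text
time_s: 7.45
ee_pos: [451.3, -195.3, 165.9]
ee_rot: [-179.9, 0.2, 7.7]
force: [1.4, -0.1, -1.7]
gripper_width: 25.5
gripper_force: 44.9
```

{"op": "step_arm", "data": {"plan": [-1.18,3.1,0.73,0,0,-0.002,-1.19,3.09,0.73,0,0,-0.002,-1.2,3.09,0.73,0,0,-0.002,-1.2,3.09,0.73,0,0,-0.002,-1.21,3.09,0.73,0,0,-0.002]}}

```text
time_s: 7.87
ee_pos: [413.6, -356.4, 129.3]
ee_rot: [-179.9, 0.1, 8.3]
force: [0.0, -0.2, -1.5]
gripper_width: 26.3
gripper_force: 44.9
```

{"op": "step_arm", "data": {"plan": [-1.21,3.08,0.73,0,0,-0.002,-1.22,3.08,0.73,0,0,-0.002,0,0,0,0,0,0,0,0,0,0,0,0,0,0,0,0,0,0]}}

```text
time_s: 8.28
ee_pos: [399.5, -419.1, 115.3]
ee_rot: [-179.8, 0.1, 8.5]
force: [-0.2, -0.4, -2.1]
gripper_width: 25.6
gripper_force: 44.9
```

```bash
python3 - <<'E'
from h import *
f=viewer.grab_frame("wrist"); save(f,"w5")
s=st()
for nm in ("scraper_handle","scraper_tip","slot"):
    for d in viewer.pinpoint(nm,f):
        if d["score"]>.3: print(nm,round(d["score"],2),np.round(d["location"]),np.round(onz(f,d["location"],34.5)[:2],1))
u=np.radians(s["ee_rot"][2]); d=np.array([np.cos(u),np.sin(u),0]); p=np.array(s["ee_pos"])
for g in(20,25,30):
  h=p+d*-g+[0,0,-7]; print(g,proj(f,[h,h+132*d+[0,0,-8]]).round())
sc=viewer.grab_frame("scene"); 
for nm in ("scraper_handle","scraper_tip","slot"):
    for q in viewer.pinpoint(nm,sc)[:1]: print(nm,round(q["score"],2),np.round(q["location"]))
for g in(20,25,30):
  h=p+d*-g+[0,0,-7]; print(g,proj(sc,[h,h+132*d+[0,0,-8]]).round())
a=sc["img"][110:290,80:320]; cv2.imwrite("pics/s5.png",cv2.cvtColor(cv2.resize(a,(800,600),interpolation=cv2.INTER_CUBIC),cv2.COLOR_RGB2BGR))
E
```

```text
{'time_s': 8.33, 'qpos': [-47.46, 23.96, 98.25, 0.01, 57.92, 33.97], 'ee_pos': [399.95, -418.82, 115.82], 'ee_rot': [-179.88, 0.06, 8.55], 'force': [-0.24, 1.03, -1.88], 'gripper_width': 26.0, 'gripper_force': 44.86}
scraper_handle 0.8 [288. 316.] [ 330.1 -432. ]
scraper_tip 0.69 [288.  32.] [ 515.  -404.2]
20 [[283. 307.]
 [282.  13.]]
25 [[283. 316.]
 [282.  26.]]
30 [[283. 324.]
 [282.  39.]]
scraper_handle 0.66 [188. 130.]
scraper_tip 0.94 [161. 160.]
slot 0.66 [152. 189.]
20 [[190. 131.]
 [159. 162.]]
25 [[191. 130.]
 [160. 160.]]
30 [[193. 129.]
 [162. 159.]]
```

View pics/w5.png

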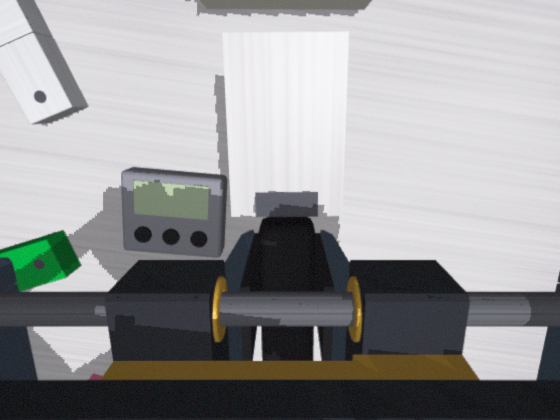

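```bash
python3 - <<'E'
from h import *
from scipy.optimize import least_squares
f=viewer.grab_frame("wrist"); s=sensors.state()
Rt=R.from_euler('xyz',s["ee_rot"],degrees=True).as_matrix(); p=np.array(s["ee_pos"])
# scraper coords (x from handle centre, y left, z) ; tool: x fwd, y right, z down
obj=np.array([[132,27,-6],[132,-27,-6],[50,27,-6],[50,-27,-6],[50,0,10]],float)
obs=np.array([[222,33],[349,32],[231,215],[341,214],[287,218]],float)
def m(q):
    g,dy,dz,pit,yw=q
    o=R.from_euler('zy',[yw,pit],degrees=True).apply(obj-[g,0,0])+[0,dy,dz]
    return proj(f,p+(o*[1,-1,-1])@Rt.T)
r=least_squares(lambda q:(m(q)-obs).ravel(),[25,0,-7,0,0]); print(r.x.round(2),r.fun.reshape(-1,2).round(1))
r=least_squares(lambda q:np.r_[(m(q)-obs).ravel(),(q[2]+8)*2],[25,0,-7,0,0]); print(r.x.round(2),r.fun.round(1))
for c,z in(((199,10),0),((369,10),0),((199,10),22),((369,10),22)): print(onz(f,c,z).round(1))
E
```

```text
[24.09 -1.5  -7.7   5.32  0.31] [[ 2.4 -0.7]
 [-2.6 -0.4]
 [-0.5 -1. ]
 [ 1.3 -0.7]
 [-0.6  2.6]]
[24.15 -1.5  -7.99  5.14  0.31] [ 2.4 -0.7 -2.6 -0.4 -0.4 -1.1  1.3 -0.7 -0.6  2.7  0. ]
[ 527.  -343.7    0. ]
[ 543.9 -455.2    0. ]
[ 522.9 -349.    22. ]
[ 538.4 -451.5   22. ]
```

```bash
python3 - <<'E'
from h import *
from scipy.optimize import least_squares
import pickle
f=pickle.load(open("w1.pkl","rb"))
# camera in tool frame from w1 pose
s1p=np.array([461.31,-389.21,280.54]);R1=R.from_euler('xyz',[179.99,0,7.82],degrees=True).as_matrix()
M,c=cam(f); Rc=R1.T@M; tc=R1.T@(c-s1p); print(tc.round(1),R.from_matrix(Rc).as_euler('xyz',degrees=True).round(2))
f2=viewer.grab_frame("wrist"); s=sensors.state(); R2=R.from_euler('xyz',s["ee_rot"],degrees=True).as_matrix()
M2,c2=cam(f2); print((R2.T@(c2-s["ee_pos"])).round(1),R.from_matrix(R2.T@M2).as_euler('xyz',degrees=True).round(2))
p=np.array([595.41,261.29,137.76]); Rt=R.from_euler('xyz',[179.89,.3,6.94],degrees=True).as_matrix()
f["position"]=p+Rt@tc; f["attitude"]=Rt@Rc
obj=np.array([[132,27,-6],[132,-27,-6],[50,27,-6],[50,-27,-6],[50,0,10]],float)
obs=np.array([[233,50],[324,50],[237,190],[323,190],[281,193]],float)
def m(q):
    g,dy,dz,pit,yw=q
    o=R.from_euler('zy',[yw,pit],degrees=True).apply(obj-[g,0,0])+[0,dy,dz]
    return proj(f,p+(o*[1,-1,-1])@Rt.T)
r=least_squares(lambda q:(m(q)-obs).ravel(),[25,0,-61,0,0]); print(r.x.round(2),r.fun.round(1))
r=least_squares(lambda q:np.r_[(m(q)-obs).ravel(),(q[2]+61.8)*2],[25,0,-61,0,0]); print(r.x.round(2),r.fun.round(1))
E
```

```text
[  75.     1.7 -155. ] [-1.563e+01  7.000e-02  8.982e+01]
[  75.9    1.3 -155.7] [-1.559e+01  7.000e-02  8.999e+01]
[ 25.44   1.58 -62.16   5.8    0.65] [-0.4  0.7  0.9 -0.1  0.   0.   0.6 -0.7 -1.1  0. ]
[ 25.37   1.58 -61.81   5.99   0.65] [-0.4  0.7  0.9 -0.1 -0.   0.1  0.7 -0.7 -1.1 -0.  -0. ]
```

{"op": "step_arm", "data": {"plan": [0,0,1.6,0,0,0,0,0,1.6,0,0,0,0,0,1.6,0,0,0,0,0,1.6,0,0,0,0,0,0,0,0,0]}}

```text
time_s: 9.2
ee_pos: [399.5, -420.3, 51.2]
ee_rot: [-180.0, 0.1, 8.5]
force: [0.0, -0.7, -1.0]
gripper_width: 25.7
gripper_force: 45.0
```

{"op": "step_arm", "data": {"plan": [1,0,0,0,0,0,1,0,0,0,0,0,0.5,0,0,0,0,0,0,0,0,0,0,0,0,0,0,0,0,0]}}

```text
time_s: 9.62
ee_pos: [425.8, -416.2, 52.8]
ee_rot: [180.0, -0.0, 8.6]
force: [-0.4, -1.2, -2.5]
gripper_width: 26.1
gripper_force: 45.0
```

```bash
python3 - <<'E'
from h import *
s=st(); f=viewer.grab_frame("wrist"); save(f,"w6")
for nm in ("scraper_handle","scraper_tip","slot"):
    for d in viewer.pinpoint(nm,f)[:2]: print(nm,round(d["score"],2),np.round(d["location"]),np.round(onz(f,d["location"],34.5)[:2],1))
E
```

```text
{'time_s': 9.62, 'qpos': [-45.45, 29.1, 100.07, -0.01, 50.81, 35.95], 'ee_pos': [425.84, -416.21, 52.82], 'ee_rot': [179.98, -0.01, 8.6], 'force': [-0.45, -1.2, -2.47], 'gripper_width': 26.11, 'gripper_force': 44.99}
scraper_handle 0.84 [287. 322.] [ 391.1 -423.2]
scraper_tip 0.88 [290.  62.] [ 519.3 -405.2]
```

View pics/w6.png

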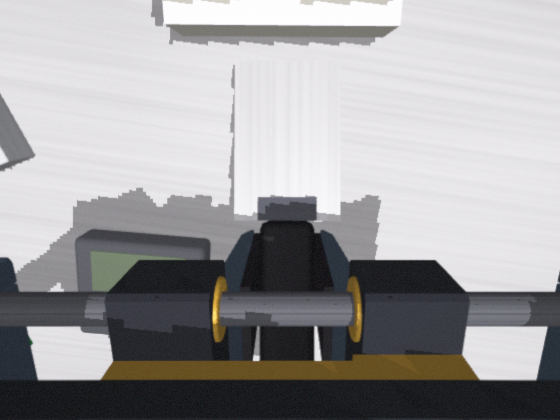

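```bash
cat > fit.py <<'E'
from h import *
from scipy.optimize import least_squares
def fit(f,s,obs,obj=np.array([[132,27,-6],[132,-27,-6],[50,27,-6],[50,-27,-6],[50,0,10]],float)):
    Rt=R.from_euler('xyz',s["ee_rot"],degrees=True).as_matrix(); p=np.array(s["ee_pos"])
    def m(q):
        g,dy,dz,pit,yw=q
        o=R.from_euler('zy',[yw,pit],degrees=True).apply(obj-[g,0,0])+[0,dy,dz]
        return proj(f,p+(o*[1,-1,-1])@Rt.T)
    r=least_squares(lambda q:(m(q)-obs).ravel(),[25,0,-7,0,0]); print(r.x.round(2),r.fun.round(1))
    return r
E
python3 - <<'E'
from fit import *
f=viewer.grab_frame("wrist"); s=st()
fit(f,s,np.array([[235,62],[340,62],[235,215],[341,214],[287,222]],float))
sc=viewer.grab_frame("scene"); a=sc["img"][120:240,100:260]; cv2.imwrite("pics/s6.png",cv2.cvtColor(cv2.resize(a,(800,600),interpolation=cv2.INTER_CUBIC),cv2.COLOR_RGB2BGR))
E
```

```text
{'time_s': 9.87, 'qpos': [-45.53, 29.09, 100.13, -0.01, 50.79, 35.95], 'ee_pos': [424.82, -416.41, 52.61], 'ee_rot': [-180.0, 0.01, 8.52], 'force': [-0.72, -0.07, -1.85], 'gripper_width': 25.95, 'gripper_force': 44.99}
[ 30.26  -2.14 -24.03  12.72   0.1 ] [ 0.8 -1.1 -1.  -1.2  2.2  2.1 -2.9  3.   0.8 -2.5]
```

View pics/s6.png

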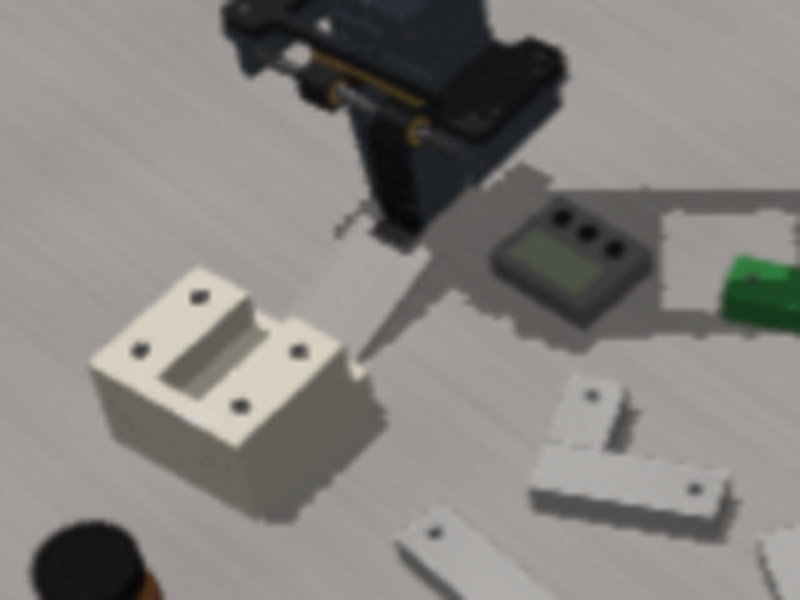

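{"op": "step_arm", "data": {"plan": [-1.5,0,0,0,0,0,-1.5,0,0,0,0,0,-1,0,0.7,0,0,0,0,0,0.7,0,0,0,0,0,0,0,0,0]}}

```text
time_s: 10.33
ee_pos: [383.2, -423.0, 38.2]
ee_rot: [180.0, 0.1, 8.4]
force: [-3.5, -1.1, 3.8]
gripper_width: 25.8
gripper_force: 45.0
```

{"op": "step_arm", "data": {"plan": [0,0,0.7,0,0,0,0,0,0,0,0,0]}}

```text
time_s: 10.5
ee_pos: [384.6, -423.1, 31.4]
ee_rot: [180.0, 0.0, 8.5]
force: [-3.2, -1.1, 4.1]
gripper_width: 25.7
gripper_force: 45.0
```

{"op": "step_arm", "data": {"plan": [0,0,0,0,0,0,0,0,0,0,0,0,0,0,0,0,0,0,0,0,0.5,0,0,0,0,0,0,0,0,0], "hand": 3.4}}

```text
time_s: 10.92
ee_pos: [385.3, -421.8, 25.7]
ee_rot: [-179.9, 0.0, 8.5]
force: [-0.4, 0.1, -0.1]
gripper_width: 34.0
gripper_force: 0.0
```

```bash
python3 - <<'E'
from fit import *
s=st(); f=viewer.grab_frame("wrist"); save(f,"w7")
for nm,z in (("scraper_handle",10),("scraper_tip",2)):
    for d in viewer.pinpoint(nm,f)[:2]: print(nm,round(d["score"],2),np.round(d["location"]),np.round(onz(f,d["location"],z)[:2],1))
E
```

```text
{'time_s': 10.92, 'qpos': [-48.74, 29.37, 104.82, 0.01, 45.9, 32.71], 'ee_pos': [385.31, -421.76, 25.66], 'ee_rot': [-179.92, 0.04, 8.54], 'force': [-0.39, 0.11, -0.11], 'gripper_width': 34.02, 'gripper_force': 0.0}
scraper_handle 0.78 [291. 312.] [ 358.4 -429.6]
```

View pics/w7.png

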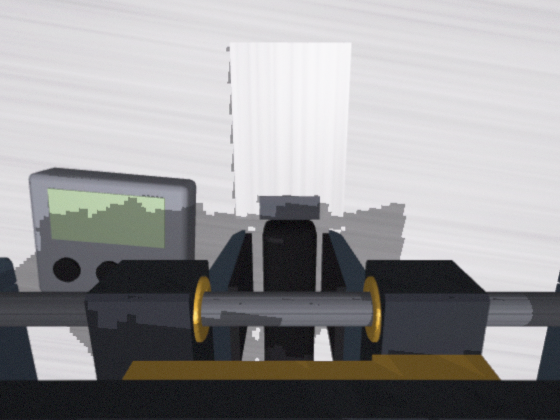

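{"op": "step_arm", "data": {"plan": [0,0,0.75,0,0,0,0,0,0,0,0,0]}}

```text
time_s: 11.23
ee_pos: [385.1, -421.8, 17.9]
ee_rot: [-179.9, 0.1, 8.5]
force: [-0.6, -0.4, -0.2]
gripper_width: 33.9
gripper_force: 0.0
```

{"op": "step_arm", "data": {"plan": [0,0,0,0,0,0,0,0,0,0,0,0,0,0,0,0,0,0,0,0,0,0,0,0,0,0,0,0,0,0], "hand": 1.5, "newtons": 58}}

```text
time_s: 11.65
ee_pos: [385.4, -422.3, 19.0]
ee_rot: [-180.0, 0.0, 8.5]
force: [-0.2, 0.2, -1.4]
gripper_width: 25.5
gripper_force: 58.0
```

{"op": "step_arm", "data": {"plan": [0,0,-0.8,0,0,0,0,0,-1.2,0,0,0,0,0,-1.2,0,0,0,0,0,0,0,0,0,0,0,0,0,0,0]}}

```text
time_s: 12.07
ee_pos: [385.9, -422.8, 51.9]
ee_rot: [179.9, -0.1, 8.5]
force: [-0.7, 0.4, -1.5]
gripper_width: 25.5
gripper_force: 58.0
```

```bash
python3 - <<'E'
from fit import *
s=st(); f=viewer.grab_frame("wrist"); save(f,"w8")
for nm,z in (("scraper_handle",10),("scraper_tip",2)):
    for d in viewer.pinpoint(nm,f)[:2]: print(nm,round(d["score"],2),np.round(d["location"]))
p=np.array(s["ee_pos"]);yaw=np.radians(8.4); d=np.array([546.4,-397.8])-p[:2]
print("ahead",d@[np.cos(yaw),np.sin(yaw)],"left",d@[-np.sin(yaw),np.cos(yaw)])
a=f["img"]; g=cv2.Canny(cv2.cvtColor(a,cv2.COLOR_RGB2GRAY),40,90)
print("tip rows", [int(np.argmax(g[15:120,c]>0))+15 for c in (250,270,290,310,330)])
E
```

```text
{'time_s': 12.07, 'qpos': [-48.77, 27.45, 103.42, -0.0, 49.02, 32.71], 'ee_pos': [385.88, -422.84, 51.94], 'ee_rot': [179.9, -0.06, 8.53], 'force': [-0.75, 0.36, -1.49], 'gripper_width': 25.52, 'gripper_force': 57.98}
scraper_handle 0.96 [288. 319.]
scraper_handle 0.7 [142. 213.]
scraper_tip 0.78 [290.  41.]
ahead 162.45547676386727 left 1.3203569871973855
tip rows [39, 39, 39, 39, 39]
```

```bash
python3 - <<'E'
from h import *
f=viewer.grab_frame("wrist"); M,c=cam(f); s=sensors.state(); p=np.array(s["ee_pos"])
Rt=R.from_euler('xyz',s["ee_rot"],degrees=True).as_matrix()
for g in (22,25,28,31,34):
  for off in (25.66,18.5):
    # top edge of tip at bottom+4; handle front top at bottom+20
    o=np.array([[132-g,0,off-4],[50-g,0,off-20],[50-g,0,off-4]]); print(g,off,proj(f,p+o@Rt.T)[:,1].round(1))
E
```

```text
22 25.66 [ 23.1 214.1 204.9]
22 18.5 [ 19.5 218.8 208.8]
25 25.66 [ 30.7 220.4 210.8]
25 18.5 [ 27.4 225.3 214.9]
28 25.66 [ 38.1 226.7 216.5]
28 18.5 [ 35.2 231.8 220.8]
31 25.66 [ 45.5 232.8 222.2]
31 18.5 [ 42.9 238.2 226.8]
34 25.66 [ 52.8 239.  227.9]
34 18.5 [ 50.6 244.6 232.6]
```

{"op": "step_arm", "data": {"plan": [1.2,0,0.1,0,0,0,1.2,0,0,0,0,0,1.2,0,0,0,0,0,1,0,0,0,0,0,0,0,0,0,0,0]}}

```text
time_s: 12.68
ee_pos: [434.0, -415.4, 50.0]
ee_rot: [179.9, -0.1, 8.6]
force: [0.3, 0.4, -1.7]
gripper_width: 25.8
gripper_force: 58.0
```

{"op": "step_arm", "data": {"plan": [0.7,0,0,0,0,0,0.7,0,0,0,0,0,0.7,0,0,0,0,0,0.4,0,0,0,0,0,0,0,0,0,0,0]}}

```text
time_s: 13.1
ee_pos: [456.7, -411.9, 50.1]
ee_rot: [180.0, -0.0, 8.6]
force: [0.6, -0.6, -2.0]
gripper_width: 25.4
gripper_force: 58.0
```

```bash
python3 - <<'E'
from h import *
s=st(); f=viewer.grab_frame("wrist"); save(f,"w9")
p=np.array(s["ee_pos"]);yaw=np.radians(8.4); d=np.array([546.4,-397.8])-p[:2]
print("ahead",d@[np.cos(yaw),np.sin(yaw)],"left",d@[-np.sin(yaw),np.cos(yaw)])
E
```

```text
{'time_s': 13.1, 'qpos': [-43.12, 30.71, 97.43, 0.01, 51.81, 38.32], 'ee_pos': [456.74, -411.87, 50.15], 'ee_rot': [179.96, -0.04, 8.56], 'force': [0.58, -0.63, -1.98], 'gripper_width': 25.42, 'gripper_force': 57.98}
ahead 90.7537466175186 left 0.8258087590612728
```

View pics/w9.png

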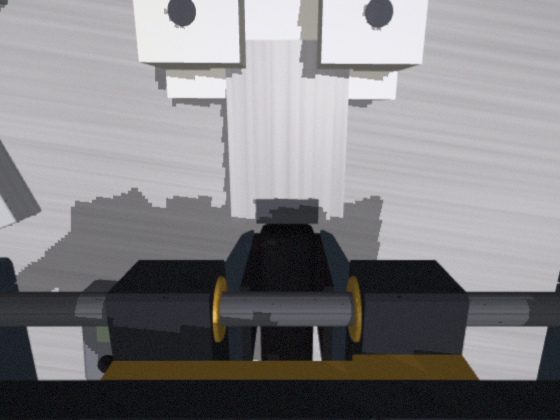

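{"op": "step_arm", "data": {"plan": [0.5,-0.1,0,0,0,0,0.7,-0.1,0,0,0,0,0.7,0,0,0,0,0,0.7,0,0,0,0,0,0.7,0,0,0,0,0]}}

```text
time_s: 13.57
ee_pos: [489.0, -404.9, 50.1]
ee_rot: [180.0, -0.0, 8.5]
force: [0.4, -0.5, -1.4]
gripper_width: 25.5
gripper_force: 58.0
```

{"op": "step_arm", "data": {"plan": [0.6,0,0,0,0,0,0.6,0,0,0,0,0,0.3,0,0,0,0,0,0,0,0,0,0,0]}}

```text
time_s: 13.9
ee_pos: [503.7, -402.7, 50.0]
ee_rot: [180.0, -0.0, 8.6]
force: [0.4, -0.4, -2.2]
gripper_width: 25.6
gripper_force: 58.0
```

{"op": "step_arm", "data": {"plan": [0.3,0,0,0,0,0,0.2,0,0,0,0,0,0,0,0,0,0,0]}}

```text
time_s: 14.15
ee_pos: [508.1, -402.1, 50.1]
ee_rot: [180.0, -0.0, 8.5]
force: [-1.0, 0.8, -2.6]
gripper_width: 25.5
gripper_force: 58.0
```

```bash
python3 - <<'E'
from h import *
s=st(); f=viewer.grab_frame("wrist"); save(f,"w10")
p=np.array(s["ee_pos"]);yaw=np.radians(8.4); d=np.array([546.4,-397.8])-p[:2]
print("ahead",d@[np.cos(yaw),np.sin(yaw)],"left",d@[-np.sin(yaw),np.cos(yaw)])
E
```

```text
{'time_s': 14.15, 'qpos': [-39.37, 33.18, 92.53, 0.0, 54.27, 42.1], 'ee_pos': [508.11, -402.07, 50.1], 'ee_rot': [179.99, -0.01, 8.53], 'force': [-1.04, 0.84, -2.57], 'gripper_width': 25.54, 'gripper_force': 57.98}
ahead 38.50415994574776 left -1.3659538858359292
```

{"op": "step_arm", "data": {"plan": [0.2,0,0,0,0,0,0.2,0,0,0,0,0,0,0,0,0,0,0]}}

```text
time_s: 14.45
ee_pos: [512.2, -401.5, 50.1]
ee_rot: [180.0, -0.0, 8.5]
force: [0.5, -0.3, -1.4]
gripper_width: 25.7
gripper_force: 58.0
```

{"op": "step_arm", "data": {"plan": [0.15,0,0,0,0,0,0.15,0,0,0,0,0,0,0,0,0,0,0]}}

```text
time_s: 14.7
ee_pos: [515.1, -401.0, 50.1]
ee_rot: [180.0, -0.0, 8.5]
force: [0.0, -0.6, -1.1]
gripper_width: 25.4
gripper_force: 58.0
```

{"op": "step_arm", "data": {"plan": [0.1,0,0,0,0,0,0.1,0,0,0,0,0,0,0,0,0,0,0]}}

```text
time_s: 14.95
ee_pos: [515.9, -400.7, 50.0]
ee_rot: [-180.0, 0.1, 8.5]
force: [-2.2, 0.0, 0.2]
gripper_width: 25.7
gripper_force: 58.0
```

```bash
python3 - <<'E'
from h import *
s=st(); f=viewer.grab_frame("wrist"); save(f,"w11")
E
```

```text
{'time_s': 14.95, 'qpos': [-38.82, 33.63, 91.64, -0.07, 54.82, 42.69], 'ee_pos': [515.91, -400.74, 50.01], 'ee_rot': [-179.98, 0.11, 8.53], 'force': [-2.18, 0.03, 0.18], 'gripper_width': 25.73, 'gripper_force': 57.98}
```

View pics/w11.png

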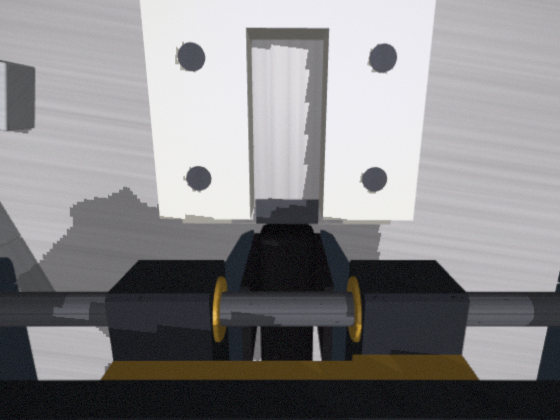

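{"op": "step_arm", "data": {"plan": [0.15,0,0.1,0,0,0,0.1,0,0,0,0,0,0,0,0,0,0,0]}}

```text
time_s: 15.25
ee_pos: [516.0, -400.6, 49.0]
ee_rot: [-179.9, 0.4, 8.5]
force: [-10.5, -1.9, 2.7]
gripper_width: 25.7
gripper_force: 58.0
```

{"op": "step_arm", "data": {"plan": [0.1,0,0,0,0,0,0.1,0,0,0,0,0,0,0,0,0,0,0]}}

```text
time_s: 15.5
ee_pos: [516.1, -400.5, 49.2]
ee_rot: [-179.9, 0.6, 8.6]
force: [-15.5, -2.8, 4.9]
gripper_width: 25.8
gripper_force: 58.0
```

{"op": "step_arm", "data": {"plan": [-0.3,0,0,0,0,0,0,0,0,0,0,0]}}

```text
time_s: 15.67
ee_pos: [516.0, -400.6, 48.9]
ee_rot: [-179.9, 0.2, 8.5]
force: [-7.4, -1.6, 0.5]
gripper_width: 25.4
gripper_force: 58.0
```

{"op": "step_arm", "data": {"plan": [0,0,0,0,0,0,0,0,0,0,0,0,0,0,0,0,0,0,0,0,-1,0,0,0,0,0,-3,0,0,0], "hand": 5}}

```text
time_s: 16.08
ee_pos: [516.5, -398.5, 85.7]
ee_rot: [-179.6, 0.3, 8.5]
force: [0.5, -0.1, 0.1]
gripper_width: 49.6
gripper_force: 0.0
```

{"op": "step_arm", "data": {"plan": [0,0,-4,0,0,0,0,0,-4,0,0,0,0,0,-4,0,0,0,0,0,-4,0,0,0]}}

```text
time_s: 16.42
ee_pos: [518.5, -400.1, 252.3]
ee_rot: [179.9, -0.1, 8.6]
force: [1.0, -1.1, -0.1]
gripper_width: 50.0
gripper_force: 0.0
```

```bash
cat >> h.py <<'E'
from scipy.optimize import minimize
L=np.array([[-50,-40],[50,-40],[50,-8],[-18,-8],[-18,40],[-50,40]],float)
def outline(x,y,yaw,z,n=25):
    a=np.radians(yaw); P=[]
    for i in range(6):
        t=np.linspace(0,1,n)[:,None]; P.append(L[i]*(1-t)+L[(i+1)%6]*t)
    P=np.vstack(P)@np.array([[np.cos(a),np.sin(a)],[-np.sin(a),np.cos(a)]])+[x,y]
    return np.c_[P,np.full(len(P),z)]
def fitL(f,x,y,yaw,ztop):
    g=cv2.cvtColor(f["img"],cv2.COLOR_RGB2GRAY).astype(np.float32); best=None
    for sg in(3,1.5,.8):
        b=cv2.GaussianBlur(g,(0,0),sg); G=np.hypot(cv2.Sobel(b,cv2.CV_32F,1,0),cv2.Sobel(b,cv2.CV_32F,0,1)); G=np.minimum(G,60*1.0)
        def c(q):
            uv=proj(f,outline(*q,ztop)).astype(np.float32)
            return -float(cv2.remap(G,uv[None,:,0].copy(),uv[None,:,1].copy(),cv2.INTER_LINEAR).mean())
        s0=np.array([[0,0,0],[4,0,0],[0,4,0],[0,0,4.]])*(sg/1.5); s0=s0+[x,y,yaw]
        r=minimize(c,[x,y,yaw],method="Nelder-Mead",options=dict(initial_simplex=s0,xatol=.02,fatol=1e-3)); x,y,yaw=r.x
    return x,y,yaw,-r.fun
def findL(f,z,ztop,smin=.45):
    A=[onz(f,d["location"],z)[:2] for d in viewer.pinpoint("angle1",f) if d["score"]>smin]
    H=[onz(f,d["location"],z)[:2] for d in viewer.pinpoint("heel1",f) if d["score"]>smin]
    out=[]
    for a in A:
        for h in H:
            v=a-h
            if abs(np.hypot(*v)-64)<14:
                y0=np.degrees(np.arctan2(v[1],v[0]))-38.66
                out.append((fitL(f,a[0],a[1],y0,ztop),(a.round(1),round(y0,1))))
    for o in out: print(np.round(o[0],1),o[1])
    return out
def ov(f,poses,z,n):
    im=cv2.cvtColor(f["img"],cv2.COLOR_RGB2BGR).copy()
    for p in poses: cv2.polylines(im,[proj(f,outline(*p[:3],z)).round().astype(np.int32)],True,(0,0,255),1)
    cv2.imwrite(f"pics/{n}.png",im)
E
python3 -c "
from h import *
st();plan((470,-150,330,8))"
```

```text
{'time_s': 16.42, 'qpos': [-38.67, 24.92, 75.91, 0.02, 79.05, 42.77], 'ee_pos': [518.54, -400.12, 252.27], 'ee_rot': [179.93, -0.1, 8.55], 'force': [0.97, -1.06, -0.08], 'gripper_width': 50.03, 'gripper_force': 0.0}
[-0.14, -3.18, -0.97, 0, 0, 0.001, -0.14, -3.18, -0.97, 0, 0, 0.001, -0.14, -3.18, -0.97, 0, 0, 0.001, -0.15, -3.18, -0.97, 0, 0, 0.001, -0.15, -3.18, -0.97, 0, 0, 0.001]
[-0.15, -3.18, -0.97, 0, 0, 0.001, -0.16, -3.18, -0.97, 0, 0, 0.001, -0.16, -3.18, -0.97, 0, 0, 0.001]
```

{"op": "step_arm", "data": {"plan": [-0.14,-3.18,-0.97,0,0,0.001,-0.14,-3.18,-0.97,0,0,0.001,-0.14,-3.18,-0.97,0,0,0.001,-0.15,-3.18,-0.97,0,0,0.001,-0.15,-3.18,-0.97,0,0,0.001]}}

```text
time_s: 16.83
ee_pos: [487.7, -242.6, 299.1]
ee_rot: [180.0, -0.1, 8.2]
force: [0.7, 0.1, 0.8]
gripper_width: 50.1
gripper_force: 0.0
```

{"op": "step_arm", "data": {"plan": [-0.15,-3.18,-0.97,0,0,0.001,-0.16,-3.18,-0.97,0,0,0.001,-0.16,-3.18,-0.97,0,0,0.001,0,0,0,0,0,0,0,0,0,0,0,0]}}

```text
time_s: 17.25
ee_pos: [469.9, -149.2, 328.6]
ee_rot: [179.9, -0.2, 8.2]
force: [0.6, -0.2, 0.4]
gripper_width: 50.2
gripper_force: 0.0
```

```bash
python3 - <<'E'
from h import *
st(); f=viewer.grab_frame("wrist"); o=findL(f,11,22); ov(f,[q[0] for q in o],22,"w12")
t=viewer.grab_frame("top")
for q in o: print("top",np.round(fitL(t,*q[0][:3],22),1))
E
```

```text
{'time_s': 17.25, 'qpos': [-18.95, 7.85, 89.21, -0.0, 82.69, 62.81], 'ee_pos': [469.93, -149.24, 328.58], 'ee_rot': [179.89, -0.21, 8.24], 'force': [0.61, -0.22, 0.37], 'gripper_width': 50.18, 'gripper_force': 0.0}
[ 463.5 -207.7  119.7   57.3] (array([ 464.1, -209.1]), np.float64(121.3))
[ 600.3 -208.7  -93.1   58.5] (array([ 600.8, -209.3]), np.float64(-88.9))
[458.6 -58.5  59.1  53.9] (array([463.3, -62.4]), np.float64(54.0))
[ 350.3 -201.2  -65.5   43.8] (array([ 344.6, -207.3]), np.float64(-67.0))
[ 437.6   93.4 -198.8   55.2] (array([437.1,  96.9]), np.float64(-203.4))
top [ 455.3 -187.2  132.5   46.4]
top [ 599.1 -197.  -117.9   42.5]
top [490.5 -96.   57.9  52.6]
top [ 347.  -195.9  -64.4   54.9]
top [ 438.8   99.  -199.3   55.8]
```

View pics/w12.png

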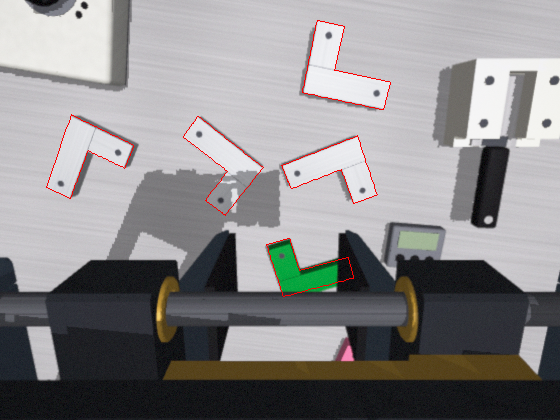

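```bash
cat >> h.py <<'E'
def gp(x,y,yaw,gx=4,gy=-24):
    a=np.radians(yaw); return x+gx*np.cos(a)-gy*np.sin(a), y+gx*np.sin(a)+gy*np.cos(a)
E
python3 -c "
from h import *
X,Y=gp(600.3,-208.7,-93.1); print(X,Y)
plan((X,Y-50,165,86.9))"
```

```text
576.1188046602317 -211.3962551696702
[0.69, 0.95, 1.24, 0, 0, -0.106, 0.59, 1.02, 1.24, 0, 0, -0.106, 0.48, 1.08, 1.24, 0, 0, -0.106, 0.36, 1.12, 1.24, 0, 0, -0.106, 0.24, 1.15, 1.24, 0, 0, -0.106]
[0.12, 1.17, 1.24, 0, 0, -0.106, -0.01, 1.18, 1.24, 0, 0, -0.106, -0.13, 1.17, 1.24, 0, 0, -0.106, -0.26, 1.15, 1.24, 0, 0, -0.106, -0.38, 1.12, 1.24, 0, 0, -0.106]
[-0.49, 1.07, 1.24, 0, 0, -0.106, -0.6, 1.01, 1.24, 0, 0, -0.106, -0.71, 0.94, 1.24, 0, 0, -0.106]
```

{"op": "step_arm", "data": {"plan": [0.69,0.95,1.24,0,0,-0.106,0.59,1.02,1.24,0,0,-0.106,0.48,1.08,1.24,0,0,-0.106,0.36,1.12,1.24,0,0,-0.106,0.24,1.15,1.24,0,0,-0.106]}}

```text
time_s: 17.87
ee_pos: [510.9, -194.2, 263.3]
ee_rot: [-179.9, 0.0, 38.6]
force: [0.5, 0.1, -0.0]
gripper_width: 49.8
gripper_force: 0.0
```

{"op": "step_arm", "data": {"plan": [0.12,1.17,1.24,0,0,-0.106,0,1.18,1.24,0,0,-0.106,-0.13,1.17,1.24,0,0,-0.106,-0.26,1.15,1.24,0,0,-0.106,-0.38,1.12,1.24,0,0,-0.106]}}

```text
time_s: 18.28
ee_pos: [551.8, -236.6, 201.0]
ee_rot: [-179.9, 0.0, 69.0]
force: [0.4, -0.1, -0.2]
gripper_width: 50.4
gripper_force: 0.0
```

{"op": "step_arm", "data": {"plan": [-0.49,1.07,1.24,0,0,-0.106,-0.6,1.01,1.24,0,0,-0.106,-0.71,0.94,1.24,0,0,-0.106,0,0,0,0,0,0,0,0,0,0,0,0]}}

```text
time_s: 18.7
ee_pos: [575.6, -261.1, 163.9]
ee_rot: [-179.8, -0.1, 86.8]
force: [0.4, -0.3, 0.9]
gripper_width: 50.0
gripper_force: 0.0
```

```bash
cat > near.py <<'E'
from h import *
import sys
x,y,yaw,zt=map(float,sys.argv[1:5]); gyaw=float(sys.argv[5]); zg=float(sys.argv[6])
st(); f=viewer.grab_frame("wrist"); q=fitL(f,x,y,yaw,zt); print("fit",np.round(q,1)); ov(f,[q],zt,sys.argv[7])
for n in("angle1","heel1"):
    for d in viewer.pinpoint(n,f)[:3]: print(n,round(d["score"],2),np.round(onz(f,d["location"],zt-11)[:2],1))
X,Y=gp(*q[:3]); gy=gyaw+q[2]-yaw; print("grasp",round(X,1),round(Y,1),round(gy,1))
plan((X,Y,zg+40,gy),(X,Y,zg,gy,20))
E
python3 near.py 600.3 -208.7 -93.1 22 86.9 17.5 n1
```

```text
{'time_s': 18.7, 'qpos': [-25.45, 25.99, 87.1, 0.0, 67.1, -22.21], 'ee_pos': [575.6, -261.14, 163.89], 'ee_rot': [-179.83, -0.07, 86.77], 'force': [0.38, -0.31, 0.88], 'gripper_width': 49.95, 'gripper_force': 0.0}
fit [ 600.7 -209.   -92.    50.4]
angle1 0.91 [ 461.3 -210.9]
angle1 0.78 [ 343.1 -201.7]
angle1 0.56 [ 599.  -209.2]
heel1 0.94 [ 562.7 -158.7]
heel1 0.74 [ 466.6 -121. ]
heel1 0.66 [ 523.6 -228.7]
grasp 576.6 -212.2 88.0
[1.21, -0.05, 2.72, 0, 0, -0.005, 1.21, -0.05, 2.72, 0, 0, -0.005, 1.21, -0.04, 2.72, 0, 0, -0.005, 1.21, -0.04, 2.72, 0, 0, -0.005, 0, 0, 2, 0, 0, -0]
[0, 0, 2, 0, 0, -0]
```

{"op": "step_arm", "data": {"plan": [1.21,-0.05,2.72,0,0,-0.005,1.21,-0.05,2.72,0,0,-0.005,1.21,-0.04,2.72,0,0,-0.005,1.21,-0.04,2.72,0,0,-0.005,0,0,2,0,0,0]}}

```text
time_s: 19.27
ee_pos: [575.6, -209.4, 35.7]
ee_rot: [-179.9, -0.1, 88.2]
force: [-1.5, 0.8, -0.3]
gripper_width: 49.6
gripper_force: 0.0
```

{"op": "step_arm", "data": {"plan": [0,0,1.9,0,0,0,0,0,0,0,0,0,0,0,0,0,0,0]}}

```text
time_s: 19.52
ee_pos: [576.6, -211.7, 18.2]
ee_rot: [-180.0, 0.0, 88.1]
force: [0.3, 0.1, 0.8]
gripper_width: 50.1
gripper_force: 0.0
```

{"op": "step_arm", "data": {"plan": [0,0,0,0,0,0,0,0,0,0,0,0,0,0,0,0,0,0,0,0,0,0,0,0,0,0,0,0,0,0], "hand": 2, "newtons": 50}}

```text
time_s: 19.93
ee_pos: [576.9, -212.3, 19.0]
ee_rot: [179.9, 0.0, 88.2]
force: [-1.5, -0.4, 6.3]
gripper_width: 31.9
gripper_force: 50.0
```

{"op": "step_arm", "data": {"plan": [0,0,-1,0,0,0,0,0,-2,0,0,0,0,0,-4,0,0,0,0,0,-4,0,0,0,0,0,-4,0,0,0]}}

```text
time_s: 20.35
ee_pos: [575.7, -211.6, 168.8]
ee_rot: [-179.9, -0.0, 88.2]
force: [1.2, 0.1, -3.3]
gripper_width: 31.5
gripper_force: 50.0
```

```bash
python3 - <<'E'
from h import *
st()
# pile centre plate, piece yaw 0 with gripper 180
X,Y=gp(632,271,0); print(X,Y)
plan((540,-50,200,130),(X,Y,150,180))
E
```

```text
{'time_s': 20.35, 'qpos': [-21.25, 24.12, 89.46, 0.0, 66.54, -19.41], 'ee_pos': [575.71, -211.58, 168.8], 'ee_rot': [-179.88, -0.04, 88.16], 'force': [1.2, 0.07, -3.25], 'gripper_width': 31.46, 'gripper_force': 49.96}
636.0 247.0
[2.29, -0.58, -0.45, 0, 0, -0.104, 2.34, -0.34, -0.45, 0, 0, -0.104, 2.36, -0.1, -0.45, 0, 0, -0.104, 2.36, 0.15, -0.45, 0, 0, -0.104, 2.33, 0.39, -0.45, 0, 0, -0.104]
[2.28, 0.64, -0.45, 0, 0, -0.104, 2.2, 0.87, -0.45, 0, 0, -0.104, 1.66, 2.64, 0.5, 0, 0, -0.087, 1.42, 2.78, 0.5, 0, 0, -0.087, 1.17, 2.89, 0.5, 0, 0, -0.087]
[0.92, 2.98, 0.5, 0, 0, -0.087, 0.65, 3.05, 0.5, 0, 0, -0.087, 0.39, 3.1, 0.5, 0, 0, -0.087, 0.11, 3.12, 0.5, 0, 0, -0.087, -0.16, 3.12, 0.5, 0, 0, -0.087]
[-0.43, 3.09, 0.5, 0, 0, -0.087, -0.7, 3.04, 0.5, 0, 0, -0.087]
```

{"op": "step_arm", "data": {"plan": [2.29,-0.58,-0.45,0,0,-0.104,2.34,-0.34,-0.45,0,0,-0.104,2.36,-0.1,-0.45,0,0,-0.104,2.36,0.15,-0.45,0,0,-0.104,2.33,0.39,-0.45,0,0,-0.104]}}

```text
time_s: 20.77
ee_pos: [550.1, -95.4, 190.3]
ee_rot: [-180.0, -0.0, 118.2]
force: [-0.0, -0.6, -2.7]
gripper_width: 31.9
gripper_force: 50.0
```

{"op": "step_arm", "data": {"plan": [2.28,0.64,-0.45,0,0,-0.104,2.2,0.87,-0.45,0,0,-0.104,1.66,2.64,0.5,0,0,-0.087,1.42,2.78,0.5,0,0,-0.087,1.17,2.89,0.5,0,0,-0.087]}}

```text
time_s: 21.18
ee_pos: [569.7, 40.0, 184.3]
ee_rot: [-180.0, 0.0, 145.1]
force: [1.0, -0.2, -2.9]
gripper_width: 32.0
gripper_force: 50.0
```

{"op": "step_arm", "data": {"plan": [0.92,2.98,0.5,0,0,-0.087,0.65,3.05,0.5,0,0,-0.087,0.39,3.1,0.5,0,0,-0.087,0.11,3.12,0.5,0,0,-0.087,-0.16,3.12,0.5,0,0,-0.087]}}

```text
time_s: 21.6
ee_pos: [618.3, 188.5, 158.6]
ee_rot: [-180.0, -0.1, 170.0]
force: [1.0, -0.7, -3.5]
gripper_width: 31.7
gripper_force: 50.0
```

{"op": "step_arm", "data": {"plan": [-0.43,3.09,0.5,0,0,-0.087,-0.7,3.04,0.5,0,0,-0.087,0,0,0,0,0,0,0,0,0,0,0,0]}}

```text
time_s: 21.93
ee_pos: [637.4, 247.6, 147.8]
ee_rot: [-179.9, -0.1, 179.8]
force: [-0.2, -0.2, -3.8]
gripper_width: 32.0
gripper_force: 50.0
```

```bash
cat > held.py <<'E'
# fit the held angle in the wrist view: prints piece pose (with top at z TCP+off)
from h import *
import sys
yaw0=float(sys.argv[1]); s=st(); f=viewer.grab_frame("wrist"); p=s["ee_pos"]; a=np.radians(yaw0)
cx=p[0]-(4*np.cos(a)+24*np.sin(a)); cy=p[1]-(4*np.sin(a)-24*np.cos(a))
zt=p[2]+4
print("expect",round(cx,1),round(cy,1),"fit",np.round(fitL(f,cx,cy,yaw0,zt),1))
ov(f,[(cx,cy,yaw0)],zt,sys.argv[2])
for n in("angle1","heel1"):
    for d in viewer.pinpoint(n,f)[:2]: print(n,round(d["score"],2),np.round(d["location"]),np.round(onz(f,d["location"],zt-11)[:2],1))
E
python3 held.py 0 h1; python3 -c "
from h import *
plan((636,247,84,180,20))"
```

```text
{'time_s': 21.93, 'qpos': [20.28, 31.16, 80.48, -0.02, 68.5, -69.56], 'ee_pos': [637.42, 247.65, 147.82], 'ee_rot': [-179.93, -0.13, 179.84], 'force': [-0.2, -0.22, -3.79], 'gripper_width': 32.03, 'gripper_force': 49.96}
expect 633.4 271.6 fit [629.6 274.1  -1.2  39.4]
heel1 0.53 [108.  13.] [526.1 175.6]
[0.04, 0.04, 1.63, 0, 0, -0.001, 0.04, 0.04, 1.63, 0, 0, -0.001, 0.04, 0.04, 1.63, 0, 0, -0.001, 0.04, 0.04, 1.63, 0, 0, -0.001]
```

{"op": "step_arm", "data": {"plan": [0.04,0.03,1.8,0,0,0,0.04,0.03,1.8,0,0,0,0.03,0,1.5,0,0,0,0,0,1,0,0,0,0,0,0,0,0,0]}}

```text
time_s: 22.5
ee_pos: [635.7, 245.3, 86.2]
ee_rot: [-179.9, -0.2, 179.6]
force: [-0.2, 0.5, -3.7]
gripper_width: 31.8
gripper_force: 50.0
```

{"op": "step_arm", "data": {"plan": [0,0,0,0,0,0,0,0,0,0,0,0]}}

```text
time_s: 22.67
ee_pos: [637.7, 246.7, 89.5]
ee_rot: [180.0, 0.1, 179.7]
force: [-0.3, 0.5, -2.5]
gripper_width: 31.6
gripper_force: 50.0
```

{"op": "step_arm", "data": {"plan": [0,0,0.15,0,0,0,0,0,0.1,0,0,0,0,0,0,0,0,0,0,0,0,0,0,0]}}

```text
time_s: 23.0
ee_pos: [637.0, 247.0, 85.9]
ee_rot: [180.0, 0.0, 179.7]
force: [0.2, 0.5, -2.3]
gripper_width: 31.8
gripper_force: 50.0
```

{"op": "step_arm", "data": {"plan": [0,0,0.1,0,0,0,0,0,0,0,0,0,0,0,0,0,0,0]}}

```text
time_s: 23.25
ee_pos: [637.2, 247.0, 85.0]
ee_rot: [180.0, 0.0, 179.7]
force: [-0.5, -0.4, -1.0]
gripper_width: 31.9
gripper_force: 50.0
```

{"op": "step_arm", "data": {"plan": [0,0,0,0,0,0,0,0,0,0,0,0,0,0,0,0,0,0,0,0,-1,0,0,0,0,0,-3,0,0,0], "hand": 5}}

```text
time_s: 23.67
ee_pos: [634.3, 246.0, 121.0]
ee_rot: [-179.8, -0.5, 179.7]
force: [-0.7, 0.5, -1.0]
gripper_width: 50.1
gripper_force: 0.0
```

{"op": "step_arm", "data": {"plan": [-1,0,-3,0,0,0,-1.5,0,-3,0,0,0,-1.5,0,-3,0,0,0,0,0,0,0,0,0,0,0,0,0,0,0]}}

```text
time_s: 24.08
ee_pos: [678.4, 247.0, 217.7]
ee_rot: [179.9, 0.3, 179.7]
force: [-0.3, 0.0, 0.3]
gripper_width: 50.0
gripper_force: 0.0
```

```bash
cat > pile.py <<'E'
from h import *
import sys
x,y,yaw,zt=map(float,sys.argv[1:5]); st()
f=viewer.grab_frame("wrist"); q=fitL(f,x,y,yaw,zt); print("pile fit",np.round(q,1)); ov(f,[q],zt,sys.argv[5])
for n in("angle1","heel1"):
    for d in viewer.pinpoint(n,f)[:2]: print(n,round(d["score"],2),np.round(onz(f,d["location"],zt-11)[:2],1))
for n in ("scraper_handle",):
    pass
E
python3 pile.py 633 271 0 88 p1
python3 - <<'E'
from h import *
f=viewer.grab_frame("wrist")
# plate outline fit
g=cv2.cvtColor(f["img"],cv2.COLOR_RGB2GRAY).astype(np.float32); b=cv2.GaussianBlur(g,(0,0),1.5); G=np.minimum(np.hypot(cv2.Sobel(b,cv2.CV_32F,1,0),cv2.Sobel(b,cv2.CV_32F,0,1)),80)
def c(q):
    C=np.array([[-80,-83],[80,-83],[80,83],[-80,83]]);a=np.radians(q[2]);P=[]
    for i in range(4):
        t=np.linspace(0,1,60)[:,None];P.append(C[i]*(1-t)+C[(i+1)%4]*t)
    P=np.vstack(P)@np.array([[np.cos(a),np.sin(a)],[-np.sin(a),np.cos(a)]])+q[:2]
    uv=proj(f,np.c_[P,np.full(len(P),66)]).astype(np.float32); return -cv2.remap(G,uv[None,:,0].copy(),uv[None,:,1].copy(),cv2.INTER_LINEAR).mean()
best=min((minimize(c,[632+dx,271+dy,-.5],method="Nelder-Mead",options=dict(initial_simplex=[[632+dx,271+dy,-.5],[636+dx,271+dy,-.5],[632+dx,275+dy,-.5],[632+dx,271+dy,2]])) for dx in(-4,0,4) for dy in (-5,0,5)),key=lambda r:r.fun); print("plate",best.x,best.fun)
X,Y=gp(463.5,-207.7,119.7); a=np.radians(119.7); print(X,Y)
plan((X-50*np.cos(a),Y-50*np.sin(a),165,119.7))
E
```

```text
{'time_s': 24.08, 'qpos': [19.09, 32.15, 68.52, -0.0, 79.01, -70.61], 'ee_pos': [678.4, 246.96, 217.72], 'ee_rot': [179.89, 0.3, 179.7], 'force': [-0.29, 0.04, 0.29], 'gripper_width': 50.02, 'gripper_force': 0.0}
pile fit [ 6.309e+02  2.683e+02 -1.000e-01  4.000e+01]
angle1 0.92 [631.9 267.6]
angle1 0.31 [631.8 271.5]
heel1 0.78 [582.7 229.2]
plate [629.2863294  270.0671348   -1.00622681] -78.7247543334961
482.365321672787 -192.33446589986943
[1.11, -3.22, 0.32, 0, 0, 0.07, 0.88, -3.29, 0.32, 0, 0, 0.07, 0.65, -3.34, 0.32, 0, 0, 0.07, 0.42, -3.38, 0.32, 0, 0, 0.07, 0.18, -3.4, 0.32, 0, 0, 0.07]
[-0.06, -3.41, 0.32, 0, 0, 0.07, -0.3, -3.39, 0.32, 0, 0, 0.07, -0.53, -3.36, 0.32, 0, 0, 0.07, -0.77, -3.32, 0.32, 0, 0, 0.07, -1, -3.26, 0.32, 0, 0, 0.07]
[-1.22, -3.18, 0.32, 0, 0, 0.07, -1.44, -3.09, 0.32, 0, 0, 0.07, -1.65, -2.98, 0.32, 0, 0, 0.07, -1.86, -2.86, 0.32, 0, 0, 0.07, -2.05, -2.72, 0.32, 0, 0, 0.07]
```

{"op": "step_arm", "data": {"plan": [1.11,-3.22,0.32,0,0,0.07,0.88,-3.29,0.32,0,0,0.07,0.65,-3.34,0.32,0,0,0.07,0.42,-3.38,0.32,0,0,0.07,0.18,-3.4,0.32,0,0,0.07]}}

```text
time_s: 24.7
ee_pos: [618.7, 84.9, 197.2]
ee_rot: [-179.9, -0.1, 159.5]
force: [1.1, -0.0, 0.4]
gripper_width: 49.9
gripper_force: 0.0
```

{"op": "step_arm", "data": {"plan": [-0.06,-3.41,0.32,0,0,0.07,-0.3,-3.39,0.32,0,0,0.07,-0.53,-3.36,0.32,0,0,0.07,-0.77,-3.32,0.32,0,0,0.07,-1,-3.26,0.32,0,0,0.07]}}

```text
time_s: 25.12
ee_pos: [562.4, -75.7, 181.5]
ee_rot: [-179.9, -0.1, 139.4]
force: [0.7, 0.1, -0.3]
gripper_width: 50.2
gripper_force: 0.0
```

{"op": "step_arm", "data": {"plan": [-1.22,-3.18,0.32,0,0,0.07,-1.44,-3.09,0.32,0,0,0.07,-1.65,-2.98,0.32,0,0,0.07,-1.86,-2.86,0.32,0,0,0.07,-2.05,-2.72,0.32,0,0,0.07]}}

```text
time_s: 25.53
ee_pos: [505.9, -236.1, 165.6]
ee_rot: [-179.9, -0.1, 119.4]
force: [0.8, 0.1, 0.0]
gripper_width: 50.1
gripper_force: 0.0
```

{"op": "step_arm", "data": {"plan": [0,0,0,0,0,0,0,0,0,0,0,0]}}

```text
time_s: 25.7
ee_pos: [506.2, -236.1, 165.5]
ee_rot: [-179.9, -0.1, 119.4]
force: [0.1, 0.1, 0.1]
gripper_width: 50.1
gripper_force: 0.0
```

```bash
python3 near.py 463.5 -207.7 119.7 22 119.7 18 n2
```

```text
{'time_s': 25.7, 'qpos': [-26.19, 19.6, 97.22, 0.02, 63.34, -55.62], 'ee_pos': [506.18, -236.08, 165.54], 'ee_rot': [-179.93, -0.14, 119.42], 'force': [0.07, 0.1, 0.14], 'gripper_width': 50.12, 'gripper_force': 0.0}
fit [ 463.4 -208.4  120.2   47.8]
angle1 0.81 [ 463.2 -207.5]
heel1 0.64 [ 466.8 -120.8]
heel1 0.58 [ 521.4 -230.5]
grasp 482.2 -192.8 120.2
[1.21, -0.04, 2.71, 0, 0, -0.002, 1.21, -0.04, 2.71, 0, 0, -0.002, 1.21, -0.04, 2.71, 0, 0, -0.002, 1.21, -0.03, 2.71, 0, 0, -0.002, 0, 0, 2, 0, 0, -0]
[0, 0, 2, 0, 0, -0]
```

{"op": "step_arm", "data": {"plan": [1.21,-0.04,2.71,0,0,-0.002,1.21,-0.04,2.71,0,0,-0.002,1.21,-0.04,2.71,0,0,-0.003,1.21,-0.03,2.71,0,0,-0.003,0,0,2,0,0,0]}}

```text
time_s: 26.27
ee_pos: [480.1, -190.5, 36.3]
ee_rot: [-179.9, -0.2, 120.3]
force: [0.2, 0.1, -0.5]
gripper_width: 50.2
gripper_force: 0.0
```

{"op": "step_arm", "data": {"plan": [0,0,1.9,0,0,0,0,0,0,0,0,0,0,0,0,0,0,0]}}

```text
time_s: 26.52
ee_pos: [482.3, -192.8, 18.8]
ee_rot: [-179.9, -0.1, 120.3]
force: [-0.1, -0.1, 0.2]
gripper_width: 50.1
gripper_force: 0.0
```

{"op": "step_arm", "data": {"plan": [0,0,0,0,0,0,0,0,0,0,0,0,0,0,0,0,0,0,0,0,0,0,0,0,0,0,0,0,0,0], "hand": 2, "newtons": 50}}

```text
time_s: 26.93
ee_pos: [483.3, -194.4, 20.5]
ee_rot: [179.9, 0.1, 120.1]
force: [0.5, 1.6, 6.1]
gripper_width: 31.6
gripper_force: 49.9
```

{"op": "step_arm", "data": {"plan": [0,0,-1,0,0,0,0,0,-2,0,0,0,0,0,-4,0,0,0,0,0,-4,0,0,0,0,0,-4,0,0,0]}}

```text
time_s: 27.35
ee_pos: [481.2, -193.8, 170.7]
ee_rot: [-179.9, -0.1, 120.1]
force: [1.3, -0.7, -4.0]
gripper_width: 31.5
gripper_force: 49.9
```

```bash
python3 - <<'E'
from h import *
st()
X,Y=gp(633.2,271,180); print(X,Y)
plan((540,0,200,150),(X,Y,160,179.7))
E
```

```text
{'time_s': 27.35, 'qpos': [-23.2, 15.92, 101.92, -0.01, 62.29, -53.32], 'ee_pos': [481.17, -193.78, 170.68], 'ee_rot': [-179.92, -0.1, 120.12], 'force': [1.33, -0.72, -4.05], 'gripper_width': 31.46, 'gripper_force': 49.94}
629.2 295.0
[2.3, 2.47, -0.49, 0, 0, -0.087, 2.08, 2.66, -0.49, 0, 0, -0.087, 1.84, 2.83, -0.49, 0, 0, -0.087, 1.59, 2.98, -0.49, 0, 0, -0.087, 1.32, 3.11, -0.49, 0, 0, -0.087]
[1.05, 3.21, -0.49, 0, 0, -0.087, 0.78, 3.33, 0.44, 0, 0, -0.058, 0.59, 3.37, 0.44, 0, 0, -0.058, 0.39, 3.4, 0.44, 0, 0, -0.058, 0.2, 3.42, 0.44, 0, 0, -0.058]
[0, 3.42, 0.44, 0, 0, -0.058, -0.2, 3.42, 0.44, 0, 0, -0.058, -0.4, 3.4, 0.44, 0, 0, -0.058, -0.59, 3.37, 0.44, 0, 0, -0.058, -0.78, 3.33, 0.44, 0, 0, -0.058]
```

{"op": "step_arm", "data": {"plan": [2.3,2.47,-0.49,0,0,-0.087,2.08,2.66,-0.49,0,0,-0.087,1.84,2.83,-0.49,0,0,-0.087,1.59,2.98,-0.49,0,0,-0.087,1.32,3.11,-0.49,0,0,-0.087]}}

```text
time_s: 27.77
ee_pos: [530.6, -31.2, 194.1]
ee_rot: [-180.0, -0.1, 145.3]
force: [-0.2, -0.5, -2.6]
gripper_width: 31.7
gripper_force: 49.9
```

{"op": "step_arm", "data": {"plan": [1.05,3.21,-0.49,0,0,-0.087,0.78,3.33,0.44,0,0,-0.058,0.59,3.37,0.44,0,0,-0.058,0.39,3.4,0.44,0,0,-0.058,0.2,3.42,0.44,0,0,-0.058]}}

```text
time_s: 28.18
ee_pos: [579.9, 132.2, 180.8]
ee_rot: [-179.9, -0.1, 163.5]
force: [0.7, -0.3, -4.1]
gripper_width: 31.7
gripper_force: 49.9
```

{"op": "step_arm", "data": {"plan": [0,3.42,0.44,0,0,-0.058,-0.2,3.42,0.44,0,0,-0.058,-0.4,3.4,0.44,0,0,-0.058,-0.59,3.37,0.44,0,0,-0.058,-0.78,3.33,0.44,0,0,-0.058]}}

```text
time_s: 28.6
ee_pos: [629.0, 296.0, 158.4]
ee_rot: [-179.9, -0.1, -179.9]
force: [0.8, -1.1, -4.0]
gripper_width: 31.8
gripper_force: 49.9
```

{"op": "step_arm", "data": {"plan": [0,0,0,0,0,0,0,0,0,0,0,0,0,0,0,0,0,0]}}

```text
time_s: 28.85
ee_pos: [628.8, 294.2, 158.4]
ee_rot: [-179.9, -0.1, 179.9]
force: [0.4, -0.2, -3.4]
gripper_width: 31.5
gripper_force: 49.9
```

```bash
python3 -c "
from h import *
st();plan((629.2,295,111,179.7,20))"
```

```text
{'time_s': 28.85, 'qpos': [24.14, 31.67, 77.99, -0.04, 70.49, -65.79], 'ee_pos': [628.78, 294.17, 158.36], 'ee_rot': [-179.9, -0.12, 179.95], 'force': [0.4, -0.21, -3.37], 'gripper_width': 31.52, 'gripper_force': 49.94}
[-0.01, 0.03, 1.58, 0, 0, 0.001, -0.01, 0.03, 1.58, 0, 0, 0.001, -0.01, 0.03, 1.58, 0, 0, 0.001]
```

{"op": "step_arm", "data": {"plan": [-0.02,0.04,1.7,0,0,0.001,-0.02,0.04,1.6,0,0,0.002,0,0,1.4,0,0,0,0,0,0,0,0,0,0,0,0,0,0,0]}}

```text
time_s: 29.27
ee_pos: [629.5, 294.1, 112.0]
ee_rot: [-179.9, -0.1, 179.7]
force: [0.6, -0.9, -2.5]
gripper_width: 32.2
gripper_force: 49.9
```

{"op": "step_arm", "data": {"plan": [0,0,0.15,0,0,0,0,0,0.1,0,0,0,0,0,0,0,0,0,0,0,0,0,0,0]}}

```text
time_s: 29.6
ee_pos: [630.1, 295.6, 110.2]
ee_rot: [180.0, 0.0, 179.8]
force: [0.4, 0.4, -3.3]
gripper_width: 31.5
gripper_force: 49.9
```

{"op": "step_arm", "data": {"plan": [0,0,0.1,0,0,0,0,0,0,0,0,0,0,0,0,0,0,0]}}

```text
time_s: 29.85
ee_pos: [629.9, 295.7, 108.6]
ee_rot: [-180.0, 0.0, 179.8]
force: [-0.1, -1.0, -3.2]
gripper_width: 31.5
gripper_force: 49.9
```

{"op": "step_arm", "data": {"plan": [0,0,0.1,0,0,0,0,0,0.05,0,0,0,0,0,0,0,0,0]}}

```text
time_s: 30.1
ee_pos: [630.0, 295.7, 108.5]
ee_rot: [180.0, 0.1, 179.8]
force: [-3.5, -0.8, 4.6]
gripper_width: 31.5
gripper_force: 49.9
```

{"op": "step_arm", "data": {"plan": [0,0,0.05,0,0,0,0,0,0,0,0,0]}}

```text
time_s: 30.27
ee_pos: [630.0, 295.7, 108.5]
ee_rot: [180.0, 0.1, 179.8]
force: [-3.3, -1.1, 7.0]
gripper_width: 31.6
gripper_force: 49.9
```

{"op": "step_arm", "data": {"plan": [0,0,-0.08,0,0,0,0,0,0,0,0,0]}}

```text
time_s: 30.43
ee_pos: [630.0, 295.7, 108.5]
ee_rot: [180.0, 0.0, 179.8]
force: [-3.6, -0.7, 6.2]
gripper_width: 31.8
gripper_force: 49.9
```

{"op": "step_arm", "data": {"plan": [0,0,0,0,0,0,0,0,0,0,0,0,0,0,0,0,0,0,0,0,-1,0,0,0,0,0,-3,0,0,0], "hand": 5}}

```text
time_s: 30.85
ee_pos: [627.5, 294.5, 142.8]
ee_rot: [-179.8, -0.5, 179.8]
force: [0.1, -0.2, -0.2]
gripper_width: 49.8
gripper_force: 0.0
```

{"op": "step_arm", "data": {"plan": [-1,0.5,-3,0,0,0,-1.5,1,-3,0,0,0,-1.5,1,-3,0,0,0,0,0,0,0,0,0,0,0,0,0,0,0]}}

```text
time_s: 31.27
ee_pos: [671.4, 321.2, 239.9]
ee_rot: [179.9, 0.3, 179.8]
force: [-0.2, 0.0, -0.5]
gripper_width: 50.1
gripper_force: 0.0
```

```bash
python3 pile.py 632 270 180 110 p2
python3 - <<'E'
from h import *
X,Y=gp(458.6,-58.5,59.1); a=np.radians(59.1); print(X,Y)
plan((X-50*np.cos(a),Y-50*np.sin(a),165,59.1))
E
```

```text
{'time_s': 31.27, 'qpos': [24.69, 33.96, 62.17, -0.01, 83.56, -65.11], 'ee_pos': [671.43, 321.25, 239.89], 'ee_rot': [179.88, 0.28, 179.79], 'force': [-0.24, 0.01, -0.53], 'gripper_width': 50.07, 'gripper_force': 0.0}
pile fit [630.5 270.9 180.3  45.1]
angle1 0.94 [630.9 270.3]
angle1 0.89 [631.1 272.8]
heel1 0.59 [584.1 235.7]
heel1 0.57 [679.5 310.4]
481.2477227456002 -67.3927304265015
[1.11, -2.27, 0.37, 0, 0, 0.111, 0.86, -2.38, 0.37, 0, 0, 0.111, 0.59, -2.46, 0.37, 0, 0, 0.111, 0.31, -2.51, 0.37, 0, 0, 0.111, 0.03, -2.53, 0.37, 0, 0, 0.111]
[-0.25, -2.52, 0.37, 0, 0, 0.111, -0.52, -2.47, 0.37, 0, 0, 0.111, -0.79, -2.4, 0.37, 0, 0, 0.111, -1.05, -2.3, 0.37, 0, 0, 0.111, -1.3, -2.17, 0.37, 0, 0, 0.111]
[-1.53, -2.01, 0.37, 0, 0, 0.111, -1.75, -1.83, 0.37, 0, 0, 0.111, -1.94, -1.62, 0.37, 0, 0, 0.111, -2.11, -1.4, 0.37, 0, 0, 0.111, -2.25, -1.16, 0.37, 0, 0, 0.111]
[-2.36, -0.9, 0.37, 0, 0, 0.111, -2.45, -0.63, 0.37, 0, 0, 0.111, -2.5, -0.36, 0.37, 0, 0, 0.111, -2.53, -0.08, 0.37, 0, 0, 0.111]
```

{"op": "step_arm", "data": {"plan": [1.11,-2.27,0.37,0,0,0.111,0.86,-2.38,0.37,0,0,0.111,0.59,-2.46,0.37,0,0,0.111,0.31,-2.51,0.37,0,0,0.111,0.03,-2.53,0.37,0,0,0.111]}}

```text
time_s: 31.83
ee_pos: [611.8, 205.6, 217.0]
ee_rot: [-179.8, -0.1, 147.7]
force: [0.8, 0.8, 0.7]
gripper_width: 49.7
gripper_force: 0.0
```

{"op": "step_arm", "data": {"plan": [-0.25,-2.52,0.37,0,0,0.111,-0.52,-2.47,0.37,0,0,0.111,-0.79,-2.4,0.37,0,0,0.111,-1.05,-2.3,0.37,0,0,0.111,-1.3,-2.17,0.37,0,0,0.111]}}

```text
time_s: 32.25
ee_pos: [555.2, 92.7, 198.8]
ee_rot: [-179.8, -0.0, 115.9]
force: [-0.1, -0.4, -0.2]
gripper_width: 50.2
gripper_force: 0.0
```

{"op": "step_arm", "data": {"plan": [-1.53,-2.01,0.37,0,0,0.111,-1.75,-1.83,0.37,0,0,0.111,-1.94,-1.62,0.37,0,0,0.111,-2.11,-1.4,0.37,0,0,0.111,-2.25,-1.16,0.37,0,0,0.111]}}

```text
time_s: 32.67
ee_pos: [498.7, -20.2, 180.5]
ee_rot: [-179.8, 0.0, 84.1]
force: [-0.3, -0.5, -0.3]
gripper_width: 50.3
gripper_force: 0.0
```

{"op": "step_arm", "data": {"plan": [-2.36,-0.9,0.37,0,0,0.111,-2.45,-0.63,0.37,0,0,0.111,-2.5,-0.36,0.37,0,0,0.111,-2.53,-0.08,0.37,0,0,0.111,0,0,0,0,0,0]}}

```text
time_s: 33.08
ee_pos: [452.0, -111.9, 165.2]
ee_rot: [-179.7, 0.2, 58.6]
force: [-1.3, 0.6, 0.3]
gripper_width: 49.9
gripper_force: 0.0
```

{"op": "step_arm", "data": {"plan": [0,0,0,0,0,0,0,0,0,0,0,0]}}

```text
time_s: 33.25
ee_pos: [455.4, -109.3, 166.6]
ee_rot: [-179.9, -0.0, 59.0]
force: [-0.9, 0.2, 0.0]
gripper_width: 50.1
gripper_force: 0.0
```

```bash
python3 near.py 458.6 -58.5 59.1 22 59.1 18 n3
```

```text
{'time_s': 33.25, 'qpos': [-14.92, 11.78, 108.4, 0.02, 59.89, 16.09], 'ee_pos': [455.44, -109.34, 166.56], 'ee_rot': [-179.93, -0.0, 58.97], 'force': [-0.87, 0.24, 0.05], 'gripper_width': 50.11, 'gripper_force': 0.0}
fit [457.4 -57.8  59.8  51.9]
angle1 0.89 [460.8 -56. ]
angle1 0.72 [ 344.  -204.5]
heel1 0.63 [ 466.7 -120. ]
grasp 480.1 -66.5 59.8
[1.22, -0.03, 2.72, 0, 0, -0.003, 1.22, -0.03, 2.72, 0, 0, -0.003, 1.22, -0.03, 2.72, 0, 0, -0.003, 1.22, -0.02, 2.72, 0, 0, -0.003, 0, 0, 2, 0, 0, -0]
[0, 0, 2, 0, 0, -0]
```

{"op": "step_arm", "data": {"plan": [1.22,-0.03,2.72,0,0,-0.003,1.22,-0.03,2.72,0,0,-0.003,1.22,-0.03,2.72,0,0,-0.003,1.22,-0.02,2.72,0,0,-0.003,0,0,2,0,0,0]}}

```text
time_s: 33.82
ee_pos: [480.6, -65.0, 36.4]
ee_rot: [-180.0, -0.0, 59.8]
force: [-0.3, -0.4, -0.2]
gripper_width: 50.1
gripper_force: 0.0
```

{"op": "step_arm", "data": {"plan": [0,0,1.9,0,0,0,0,0,0,0,0,0,0,0,0,0,0,0]}}

```text
time_s: 34.07
ee_pos: [479.8, -66.5, 18.7]
ee_rot: [-179.9, 0.0, 59.7]
force: [-0.1, -0.4, 0.2]
gripper_width: 50.0
gripper_force: 0.0
```

{"op": "step_arm", "data": {"plan": [0,0,0,0,0,0,0,0,0,0,0,0,0,0,0,0,0,0,0,0,0,0,0,0,0,0,0,0,0,0], "hand": 2, "newtons": 50}}

```text
time_s: 34.48
ee_pos: [480.1, -67.1, 20.4]
ee_rot: [180.0, -0.0, 59.6]
force: [-1.9, 2.4, 6.9]
gripper_width: 31.8
gripper_force: 50.0
```

{"op": "step_arm", "data": {"plan": [0,0,-1,0,0,0,0,0,-2,0,0,0,0,0,-4,0,0,0,0,0,-4,0,0,0,0,0,-4,0,0,0]}}

```text
time_s: 34.9
ee_pos: [479.3, -67.3, 170.8]
ee_rot: [-180.0, 0.0, 59.6]
force: [2.2, -0.9, -3.3]
gripper_width: 31.6
gripper_force: 50.0
```

```bash
python3 - <<'E'
from h import *
st()
X,Y=gp(633.2,271,0); print(X,Y)
plan((530,60,215,30),(X,Y,185,0))
E
```

```text
{'time_s': 34.9, 'qpos': [-9.35, 12.88, 106.21, -0.02, 60.94, 21.03], 'ee_pos': [479.32, -67.32, 170.75], 'ee_rot': [-179.97, 0.03, 59.63], 'force': [2.24, -0.9, -3.28], 'gripper_width': 31.64, 'gripper_force': 49.99}
637.2 247.0
[2.71, -0.41, -0.88, 0, 0, 0.103, 2.65, -0.69, -0.88, 0, 0, 0.103, 2.57, -0.96, -0.88, 0, 0, 0.103, 2.45, -1.22, -0.88, 0, 0, 0.103, 2.31, -1.47, -0.88, 0, 0, 0.103]
[2.66, -1.55, 0.43, 0, 0, 0.075, 2.54, -1.74, 0.43, 0, 0, 0.075, 2.4, -1.93, 0.43, 0, 0, 0.075, 2.25, -2.1, 0.43, 0, 0, 0.075, 2.09, -2.26, 0.43, 0, 0, 0.075]
[1.91, -2.41, 0.43, 0, 0, 0.075, 1.73, -2.55, 0.43, 0, 0, 0.075]
```

{"op": "step_arm", "data": {"plan": [2.71,-0.41,-0.88,0,0,0.103,2.65,-0.69,-0.88,0,0,0.103,2.57,-0.96,-0.88,0,0,0.103,2.45,-1.22,-0.88,0,0,0.103,2.31,-1.47,-0.88,0,0,0.103]}}

```text
time_s: 35.32
ee_pos: [530.6, 61.0, 213.8]
ee_rot: [180.0, -0.0, 29.8]
force: [0.2, -1.0, -3.2]
gripper_width: 31.9
gripper_force: 50.0
```

{"op": "step_arm", "data": {"plan": [2.66,-1.55,0.43,0,0,0.075,2.54,-1.74,0.43,0,0,0.075,2.4,-1.93,0.43,0,0,0.075,2.25,-2.1,0.43,0,0,0.075,2.09,-2.26,0.43,0,0,0.075]}}

```text
time_s: 35.73
ee_pos: [607.2, 194.8, 191.2]
ee_rot: [180.0, 0.0, 8.4]
force: [-0.2, 0.0, -3.1]
gripper_width: 31.5
gripper_force: 50.0
```

{"op": "step_arm", "data": {"plan": [1.91,-2.41,0.43,0,0,0.075,1.73,-2.55,0.43,0,0,0.075,0,0,0,0,0,0,0,0,0,0,0,0,0,0,0,0,0,0]}}

```text
time_s: 36.15
ee_pos: [636.9, 246.5, 182.5]
ee_rot: [179.9, 0.1, 0.1]
force: [0.2, -0.6, -3.8]
gripper_width: 31.8
gripper_force: 50.0
```

```bash
python3 held.py 0 h3; python3 -c "
from h import *
plan((637.2,247,134,0,20))"
```

```text
{'time_s': 36.15, 'qpos': [20.22, 29.74, 77.85, -0.05, 72.52, 110.14], 'ee_pos': [636.89, 246.54, 182.5], 'ee_rot': [179.92, 0.08, 0.09], 'force': [0.22, -0.63, -3.83], 'gripper_width': 31.77, 'gripper_force': 49.99}
expect 632.9 270.5 fit [ 6.349e+02  2.688e+02 -1.000e-01  3.980e+01]
angle1 0.89 [250. 231.] [656.7 262.2]
angle1 0.7 [240. 268.] [638.1 267.4]
heel1 0.82 [316. 358.] [587.5 230.1]
heel1 0.63 [190. 153.] [692.4 287.3]
[0, -0.03, 1.65, 0, 0, 0, 0, -0.03, 1.65, 0, 0, 0, 0, -0.03, 1.65, 0, 0, -0]
```

{"op": "step_arm", "data": {"plan": [0,-0.03,1.7,0,0,0,0,-0.03,1.65,0,0,0,0,-0.03,1.4,0,0,0,0,0,0,0,0,0,0,0,0,0,0,0]}}

```text
time_s: 36.72
ee_pos: [637.0, 247.2, 135.5]
ee_rot: [180.0, 0.1, 0.0]
force: [0.2, 0.8, -3.3]
gripper_width: 31.5
gripper_force: 50.0
```

{"op": "step_arm", "data": {"plan": [0,0,0.15,0,0,0,0,0,0.1,0,0,0,0,0,0,0,0,0,0,0,0,0,0,0]}}

```text
time_s: 37.05
ee_pos: [637.8, 248.2, 133.9]
ee_rot: [-180.0, -0.1, 0.0]
force: [0.4, 0.5, -3.4]
gripper_width: 31.7
gripper_force: 50.0
```

{"op": "step_arm", "data": {"plan": [0,0,0.1,0,0,0,0,0,0,0,0,0,0,0,0,0,0,0]}}

```text
time_s: 37.3
ee_pos: [637.4, 248.1, 132.2]
ee_rot: [180.0, 0.0, 0.1]
force: [-1.1, 0.0, -3.6]
gripper_width: 31.3
gripper_force: 50.0
```

{"op": "step_arm", "data": {"plan": [0,0.1,0.1,0,0,0,0,0,0.05,0,0,0,0,0,0,0,0,0]}}

```text
time_s: 37.55
ee_pos: [637.5, 247.0, 130.5]
ee_rot: [180.0, 0.0, 0.0]
force: [-0.6, 0.5, -3.0]
gripper_width: 31.5
gripper_force: 50.0
```

{"op": "step_arm", "data": {"plan": [0,0,0.06,0,0,0,0,0,0,0,0,0]}}

```text
time_s: 37.72
ee_pos: [637.5, 247.1, 130.5]
ee_rot: [180.0, -0.0, 0.0]
force: [-0.6, -0.5, -0.2]
gripper_width: 31.4
gripper_force: 50.0
```

Contact made; release, back off and check.

{"op": "step_arm", "data": {"plan": [0,0,0,0,0,0,0,0,0,0,0,0,0,0,0,0,0,0,0,0,-1,0,0,0,0,0,-3,0,0,0], "hand": 5}}

```text
time_s: 38.13
ee_pos: [635.0, 246.2, 166.2]
ee_rot: [179.8, 0.5, 0.0]
force: [1.5, 0.2, 0.3]
gripper_width: 50.0
gripper_force: 0.0
```

{"op": "step_arm", "data": {"plan": [-1.5,0,-3,0,0,0,-2.5,0,-3,0,0,0,-2.5,0,-3,0,0,0,0,0,0,0,0,0,0,0,0,0,0,0]}}

```text
time_s: 38.55
ee_pos: [572.7, 247.6, 263.8]
ee_rot: [-179.9, -0.4, 0.1]
force: [0.2, -0.4, -0.2]
gripper_width: 50.1
gripper_force: 0.0
```

```bash
python3 pile.py 633 271 0 132 p3
python3 - <<'E'
from h import *
X,Y=gp(437.6,93.4,161.2); a=np.radians(-18.8); print(X,Y)
plan((X-50*np.cos(a),Y-50*np.sin(a),165,-18.8))
E
```

```text
{'time_s': 38.55, 'qpos': [22.33, 21.55, 79.59, -0.01, 78.48, 112.24], 'ee_pos': [572.69, 247.58, 263.84], 'ee_rot': [-179.86, -0.36, 0.09], 'force': [0.17, -0.37, -0.23], 'gripper_width': 50.11, 'gripper_force': 0.0}
pile fit [6.353e+02 2.683e+02 5.000e-01 4.680e+01]
angle1 0.85 [632.5 268.9]
angle1 0.8 [638.5 265. ]
heel1 0.84 [584.7 228.5]
heel1 0.77 [679.  304.8]
441.5477796450695 117.40864502369877
[-2.55, 1.62, 1.34, 0, 0, 0.047, -2.47, 1.73, 1.34, 0, 0, 0.047, -2.39, 1.85, 1.34, 0, 0, 0.047, -2.3, 1.96, 1.34, 0, 0, 0.047, -2.2, 2.06, 1.34, 0, 0, 0.047]
[-2.1, 2.17, 1.34, 0, 0, 0.047, -2, 2.26, 1.34, 0, 0, 0.047]
```

{"op": "step_arm", "data": {"plan": [-2.55,1.62,1.34,0,0,0.047,-2.47,1.73,1.34,0,0,0.047,-2.39,1.85,1.34,0,0,0.047,-2.3,1.96,1.34,0,0,0.047,-2.2,2.06,1.34,0,0,0.047]}}

```text
time_s: 39.12
ee_pos: [443.7, 165.1, 190.8]
ee_rot: [179.9, 0.1, -13.6]
force: [0.5, -0.6, 0.4]
gripper_width: 49.9
gripper_force: 0.0
```

{"op": "step_arm", "data": {"plan": [-2.1,2.17,1.34,0,0,0.047,-2,2.26,1.34,0,0,0.047,0,0,0,0,0,0,0,0,0,0,0,0,0,0,0,0,0,0]}}

```text
time_s: 39.53
ee_pos: [395.3, 134.0, 166.0]
ee_rot: [-180.0, -0.0, -18.8]
force: [0.8, -0.4, -0.1]
gripper_width: 50.0
gripper_force: 0.0
```

```bash
python3 near.py 437.6 93.4 161.2 22 -18.8 18 n4
```

```text
{'time_s': 39.53, 'qpos': [17.14, 7.27, 114.28, -0.0, 58.42, 125.96], 'ee_pos': [395.28, 133.96, 166.03], 'ee_rot': [-179.99, -0.02, -18.81], 'force': [0.83, -0.41, -0.13], 'gripper_width': 50.01, 'gripper_force': 0.0}
fit [436.2  96.8 161.1  51.1]
angle1 0.73 [434.   96.8]
heel1 0.65 [497.1 117.5]
grasp 440.2 120.8 -18.9
[1.16, -0.04, 2.71, 0, 0, 0, 1.16, -0.04, 2.71, 0, 0, 0, 1.16, -0.04, 2.71, 0, 0, 0, 1.16, -0.04, 2.71, 0, 0, 0, 0, 0, 2, 0, 0, -0]
[0, 0, 2, 0, 0, -0]
```

{"op": "step_arm", "data": {"plan": [1.16,-0.04,2.71,0,0,0,1.16,-0.04,2.71,0,0,0,1.16,-0.04,2.71,0,0,0,1.16,-0.04,2.71,0,0,0,0,0,2,0,0,0]}}

```text
time_s: 40.1
ee_pos: [441.5, 120.5, 36.1]
ee_rot: [-180.0, -0.1, -18.8]
force: [-0.4, -0.7, -0.2]
gripper_width: 50.1
gripper_force: 0.0
```

{"op": "step_arm", "data": {"plan": [0,0,1.9,0,0,0,0,0,0,0,0,0,0,0,0,0,0,0]}}

```text
time_s: 40.35
ee_pos: [438.9, 120.5, 18.3]
ee_rot: [179.9, 0.1, -18.8]
force: [0.0, 0.6, -0.7]
gripper_width: 49.8
gripper_force: 0.0
```

{"op": "step_arm", "data": {"plan": [0,0,0,0,0,0,0,0,0,0,0,0,0,0,0,0,0,0,0,0,0,0,0,0,0,0,0,0,0,0], "hand": 2, "newtons": 50}}

```text
time_s: 40.77
ee_pos: [439.6, 120.7, 20.1]
ee_rot: [-179.9, -0.2, -18.8]
force: [-0.3, 0.7, 6.8]
gripper_width: 31.8
gripper_force: 50.0
```

{"op": "step_arm", "data": {"plan": [0,0,-1,0,0,0,0,0,-2,0,0,0,0,0,-4,0,0,0,0,0,-4,0,0,0,0,0,-4,0,0,0]}}

```text
time_s: 41.18
ee_pos: [437.3, 120.0, 170.2]
ee_rot: [179.9, 0.1, -18.8]
force: [1.1, 1.0, -1.9]
gripper_width: 31.3
gripper_force: 50.0
```

{"op": "step_arm", "data": {"plan": [0,0,-3,0,0,0,0,0,-3,0,0,0,0,0,0,0,0,0]}}

```text
time_s: 41.43
ee_pos: [441.3, 121.0, 234.8]
ee_rot: [-179.6, -0.6, -18.8]
force: [1.3, -0.4, -2.1]
gripper_width: 31.9
gripper_force: 50.0
```

```bash
python3 - <<'E'
from h import *
st()
X,Y=gp(633.2,271,180); print(X,Y)
plan((X,Y,210,0))
E
```

```text
{'time_s': 41.43, 'qpos': [13.9, 7.04, 103.71, -0.01, 68.56, 122.7], 'ee_pos': [441.34, 120.97, 234.76], 'ee_rot': [-179.63, -0.6, -18.8], 'force': [1.29, -0.39, -2.1], 'gripper_width': 31.88, 'gripper_force': 49.99}
629.2 295.0
[1.52, -2.82, 0.31, 0, 0, -0.041, 1.64, -2.75, 0.31, 0, 0, -0.041, 1.75, -2.68, 0.31, 0, 0, -0.041, 1.86, -2.61, 0.31, 0, 0, -0.041, 1.96, -2.53, 0.31, 0, 0, -0.041]
[2.06, -2.45, 0.31, 0, 0, -0.041, 2.16, -2.36, 0.31, 0, 0, -0.041, 2.26, -2.27, 0.31, 0, 0, -0.041]
```

{"op": "step_arm", "data": {"plan": [1.52,-2.82,0.31,0,0,-0.041,1.64,-2.75,0.31,0,0,-0.041,1.75,-2.68,0.31,0,0,-0.041,1.86,-2.61,0.31,0,0,-0.041,1.96,-2.53,0.31,0,0,-0.041]}}

```text
time_s: 41.85
ee_pos: [556.0, 229.7, 211.7]
ee_rot: [179.9, 0.1, -6.9]
force: [0.2, 0.7, -1.6]
gripper_width: 31.4
gripper_force: 50.0
```

{"op": "step_arm", "data": {"plan": [2.06,-2.45,0.31,0,0,-0.041,2.16,-2.36,0.31,0,0,-0.041,2.26,-2.27,0.31,0,0,-0.041,0,0,0,0,0,0,0,0,0,0,0,0]}}

```text
time_s: 42.27
ee_pos: [626.1, 294.8, 200.8]
ee_rot: [179.9, 0.3, 0.0]
force: [-0.6, -1.0, -2.8]
gripper_width: 31.5
gripper_force: 50.0
```

{"op": "step_arm", "data": {"plan": [0,0,0,0,0,0,0,0,0,0,0,0]}}

```text
time_s: 42.43
ee_pos: [625.5, 293.5, 203.7]
ee_rot: [179.9, 0.1, -0.0]
force: [-0.2, -0.3, -2.3]
gripper_width: 31.7
gripper_force: 50.0
```

```bash
python3 -c "
from h import *
st();plan((628.5,295,156,0,20))"
```

```text
{'time_s': 42.43, 'qpos': [24.19, 29.77, 74.7, -0.02, 75.62, 114.24], 'ee_pos': [625.45, 293.45, 203.66], 'ee_rot': [179.95, 0.09, -0.05], 'force': [-0.23, -0.29, -2.27], 'gripper_width': 31.67, 'gripper_force': 49.99}
[0.1, -0.05, 1.59, 0, 0, 0, 0.1, -0.05, 1.59, 0, 0, 0, 0.1, -0.05, 1.59, 0, 0, -0]
```

Expected contact at about TCP z 152.5.

{"op": "step_arm", "data": {"plan": [0.1,-0.05,1.6,0,0,0,0.1,-0.05,1.6,0,0,0,0.1,-0.05,1.5,0,0,0,0,0,0,0,0,0,0,0,0,0,0,0]}}

```text
time_s: 42.85
ee_pos: [628.6, 295.0, 157.0]
ee_rot: [180.0, 0.1, -0.0]
force: [0.6, 0.9, -1.6]
gripper_width: 31.6
gripper_force: 50.0
```

{"op": "step_arm", "data": {"plan": [0,0,0.1,0,0,0,0,0,0.05,0,0,0,0,0,0,0,0,0,0,0,0,0,0,0]}}

```text
time_s: 43.18
ee_pos: [629.7, 295.9, 156.4]
ee_rot: [-180.0, -0.1, -0.0]
force: [0.0, -0.1, -1.6]
gripper_width: 31.8
gripper_force: 50.0
```

{"op": "step_arm", "data": {"plan": [0,0,0.1,0,0,0,0,0,0,0,0,0,0,0,0,0,0,0]}}

```text
time_s: 43.43
ee_pos: [629.4, 295.9, 154.5]
ee_rot: [180.0, 0.0, -0.0]
force: [-0.4, 0.8, -2.2]
gripper_width: 31.6
gripper_force: 50.0
```

{"op": "step_arm", "data": {"plan": [-0.08,0.07,0.1,0,0,0,0,0,0.05,0,0,0,0,0,0,0,0,0]}}

```text
time_s: 43.68
ee_pos: [628.5, 295.1, 152.8]
ee_rot: [180.0, 0.0, -0.0]
force: [0.4, -0.5, -2.5]
gripper_width: 32.4
gripper_force: 50.0
```

{"op": "step_arm", "data": {"plan": [0,0,0.06,0,0,0,0,0,0,0,0,0]}}

```text
time_s: 43.85
ee_pos: [628.6, 295.1, 152.3]
ee_rot: [180.0, 0.0, -0.0]
force: [-0.5, -0.9, -2.2]
gripper_width: 31.6
gripper_force: 50.0
```

{"op": "step_arm", "data": {"plan": [0,0,0.06,0,0,0,0,0,0,0,0,0]}}

```text
time_s: 44.02
ee_pos: [628.7, 295.2, 152.1]
ee_rot: [-180.0, -0.0, -0.0]
force: [-1.3, 0.1, -0.8]
gripper_width: 31.7
gripper_force: 50.0
```

{"op": "step_arm", "data": {"plan": [0,0,0,0,0,0,0,0,0,0,0,0,0,0,0,0,0,0,0,0,-1,0,0,0,0,0,-3,0,0,0], "hand": 5}}

```text
time_s: 44.43
ee_pos: [626.4, 294.1, 187.9]
ee_rot: [179.8, 0.5, -0.0]
force: [0.5, -0.2, -0.1]
gripper_width: 49.9
gripper_force: 0.0
```

{"op": "step_arm", "data": {"plan": [-1.5,0.7,-3,0,0,0,-2.5,0.7,-3,0,0,0,-2.5,0.7,-3,0,0,0,0,0,0,0,0,0,0,0,0,0,0,0]}}

```text
time_s: 44.85
ee_pos: [563.8, 274.4, 285.8]
ee_rot: [-179.8, -0.4, 0.0]
force: [0.5, -0.4, 0.3]
gripper_width: 50.2
gripper_force: 0.0
```

```bash
python3 pile.py 633 271 180 154 p4
python3 - <<'E'
from h import *
f=viewer.grab_frame("wrist"); print("lower",np.round(fitL(f,634,269,0,132),1))
for d in viewer.pinpoint("dial_grip",f)[:2]: print("dial",round(d["score"],2),np.round(d["location"]),onz(f,d["location"],91).round(1))
sc=viewer.grab_frame("scene")
a=sc["img"]
for n,z in(("scraper_handle",42),("slot",34.5)):
    for d in viewer.pinpoint(n,sc)[:2]: print(n,round(d["score"],2),np.round(d["location"]),onz(sc,d["location"],z).round(1))
im=np.hstack([f["img"],np.vstack([cv2.resize(a[255:400,230:400],(240,205),interpolation=cv2.INTER_CUBIC),cv2.resize(a[120:240,90:230],(240,215),interpolation=cv2.INTER_CUBIC)])])
cv2.imwrite("pics/c1.png",cv2.cvtColor(im,cv2.COLOR_RGB2BGR)); print(im.shape)
E
```

```text
{'time_s': 44.85, 'qpos': [24.91, 21.35, 76.79, -0.01, 81.45, 114.9], 'ee_pos': [563.82, 274.42, 285.83], 'ee_rot': [-179.84, -0.37, 0.01], 'force': [0.52, -0.4, 0.31], 'gripper_width': 50.18, 'gripper_force': 0.0}
pile fit [626.9 272.9 188.   34.6]
angle1 0.81 [638.3 267.9]
angle1 0.72 [630.9 269.4]
heel1 0.92 [589.4 231.5]
heel1 0.86 [680. 310.]
lower [6.365e+02 2.710e+02 4.000e-01 3.680e+01]
dial 0.82 [456. 115.] [630.8 119.3  91. ]
scraper_handle 0.57 [170. 172.] [ 486.5 -400.5   42. ]
slot 0.66 [157. 188.] [ 542.1 -388.4   34.5]
(420, 800, 3)
```

View pics/c1.png

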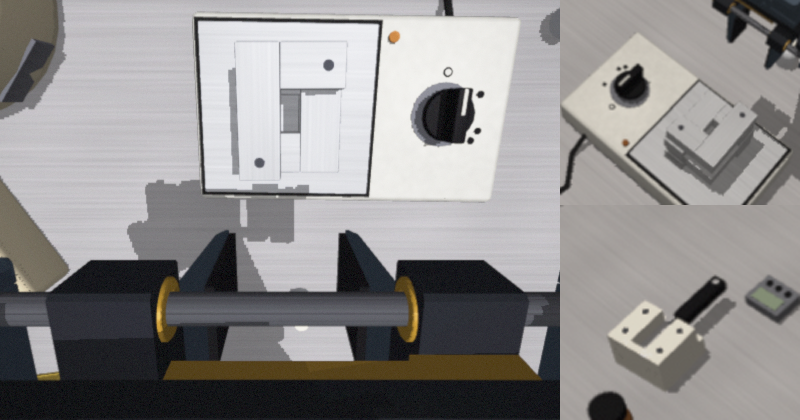

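```bash
python3 -c "
from h import *
plan((675,119.5,230,179.2))"
```

```text
[0.4, 0.55, 0.18, 0, 0, -0.112, 0.33, 0.59, 0.18, 0, 0, -0.112, 0.26, 0.63, 0.18, 0, 0, -0.112, 0.19, 0.65, 0.18, 0, 0, -0.112, 0.12, 0.67, 0.18, 0, 0, -0.112]
[0.04, 0.68, 0.18, 0, 0, -0.112, -0.03, 0.68, 0.18, 0, 0, -0.112, -0.11, 0.67, 0.18, 0, 0, -0.112, -0.18, 0.66, 0.18, 0, 0, -0.112, -0.25, 0.63, 0.18, 0, 0, -0.112]
[-0.32, 0.6, 0.18, 0, 0, -0.112, -0.39, 0.56, 0.18, 0, 0, -0.112, -0.45, 0.51, 0.18, 0, 0, -0.112, -0.5, 0.46, 0.18, 0, 0, -0.112, -0.55, 0.4, 0.18, 0, 0, -0.112]
[-0.59, 0.34, 0.18, 0, 0, -0.112, -0.62, 0.27, 0.18, 0, 0, -0.112, -0.65, 0.2, 0.18, 0, 0, -0.112, -0.67, 0.12, 0.18, 0, 0, -0.112, -0.68, 0.05, 0.18, 0, 0, -0.112]
[-0.68, -0.03, 0.18, 0, 0, -0.112, -0.67, -0.1, 0.18, 0, 0, -0.112, -0.66, -0.18, 0.18, 0, 0, -0.112, -0.63, -0.25, 0.18, 0, 0, -0.112, -0.6, -0.32, 0.18, 0, 0, -0.112]
[-0.56, -0.38, 0.18, 0, 0, -0.112, -0.52, -0.44, 0.18, 0, 0, -0.112, -0.46, -0.5, 0.18, 0, 0, -0.112]
```

{"op": "step_arm", "data": {"plan": [0.4,0.55,0.18,0,0,-0.112,0.33,0.59,0.18,0,0,-0.112,0.26,0.63,0.18,0,0,-0.112,0.19,0.65,0.18,0,0,-0.112,0.12,0.67,0.18,0,0,-0.112], "hand": 4}}

```text
time_s: 45.67
ee_pos: [583.8, 246.4, 272.0]
ee_rot: [-180.0, 0.1, 32.4]
force: [0.0, 0.1, 0.4]
gripper_width: 40.0
gripper_force: 0.0
```

{"op": "step_arm", "data": {"plan": [0.04,0.68,0.18,0,0,-0.112,-0.03,0.68,0.18,0,0,-0.112,-0.11,0.67,0.18,0,0,-0.112,-0.18,0.66,0.18,0,0,-0.112,-0.25,0.63,0.18,0,0,-0.112]}}

```text
time_s: 46.08
ee_pos: [603.7, 218.7, 263.0]
ee_rot: [-180.0, 0.0, 64.5]
force: [0.2, -0.0, -0.6]
gripper_width: 40.2
gripper_force: 0.0
```

{"op": "step_arm", "data": {"plan": [-0.32,0.6,0.18,0,0,-0.112,-0.39,0.56,0.18,0,0,-0.112,-0.45,0.51,0.18,0,0,-0.112,-0.5,0.46,0.18,0,0,-0.112,-0.55,0.4,0.18,0,0,-0.112]}}

```text
time_s: 46.5
ee_pos: [623.6, 191.1, 254.0]
ee_rot: [-179.9, 0.0, 96.6]
force: [-0.5, -0.3, -0.4]
gripper_width: 40.2
gripper_force: 0.0
```

{"op": "step_arm", "data": {"plan": [-0.59,0.34,0.18,0,0,-0.112,-0.62,0.27,0.18,0,0,-0.112,-0.65,0.2,0.18,0,0,-0.112,-0.67,0.12,0.18,0,0,-0.112,-0.68,0.05,0.18,0,0,-0.112]}}

```text
time_s: 46.92
ee_pos: [643.6, 163.6, 245.0]
ee_rot: [-179.9, -0.0, 128.6]
force: [0.5, 0.3, -0.3]
gripper_width: 40.0
gripper_force: 0.0
```

{"op": "step_arm", "data": {"plan": [-0.68,-0.03,0.18,0,0,-0.112,-0.67,-0.1,0.18,0,0,-0.112,-0.66,-0.18,0.18,0,0,-0.112,-0.63,-0.25,0.18,0,0,-0.112,-0.6,-0.32,0.18,0,0,-0.112]}}

```text
time_s: 47.33
ee_pos: [663.6, 136.1, 235.9]
ee_rot: [-180.0, -0.1, 160.7]
force: [-0.4, -0.4, 0.7]
gripper_width: 39.8
gripper_force: 0.0
```

{"op": "step_arm", "data": {"plan": [-0.56,-0.38,0.18,0,0,-0.112,-0.52,-0.44,0.18,0,0,-0.112,-0.46,-0.5,0.18,0,0,-0.112,0,0,0,0,0,0,0,0,0,0,0,0]}}

```text
time_s: 47.75
ee_pos: [675.4, 119.8, 230.7]
ee_rot: [-180.0, -0.1, 179.5]
force: [0.2, 0.6, 1.0]
gripper_width: 39.9
gripper_force: 0.0
```

```bash
cat > dial.py <<'E'
from h import *
s=st(); f=viewer.grab_frame("wrist"); save(f,"d1")
for n,z in(("dial_grip",91),("plate",66)):
    for d in viewer.pinpoint(n,f)[:2]: print(n,round(d["score"],2),np.round(d["location"]),onz(f,d["location"],z).round(1))
# white pointer stripe and black skirt
g=cv2.cvtColor(f["img"],cv2.COLOR_RGB2GRAY); c=proj(f,[[630,119,85]])[0].astype(int); r=75
y0=max(c[1]-r,0); x0=max(c[0]-r,0); w=g[y0:c[1]+r,x0:c[0]+r]
m=(w<70).astype(np.uint8); n,l,S,_=cv2.connectedComponentsWithStats(m); k=1+np.argmax(S[1:,4]); print("black blob",S[k],"off",x0,y0,"crop ctr",c)
k2=cv2.convexHull(np.argwhere(l==k)[:,::-1].astype(np.int32)); (u,v),rad=cv2.minEnclosingCircle(k2); print("circle",u+x0,v+y0,rad,onz(f,(u+x0,v+y0),77).round(1))
E
python3 dial.py; python3 -c "
from h import *
plan((630.8,119.5,125,179.2))"
```

```text
{'time_s': 47.75, 'qpos': [9.1, 28.53, 72.98, 0.01, 78.56, -80.37], 'ee_pos': [675.37, 119.83, 230.65], 'ee_rot': [-180.0, -0.07, 179.47], 'force': [0.24, 0.64, 1.01], 'gripper_width': 39.87, 'gripper_force': 0.0}
dial_grip 0.56 [284. 148.] [632.2 116.6  91. ]
black blob [  45   43   59   64 2725] off 212 69 crop ctr [287 144]
circle 286.23926544189453 143.80368041992188 32.02535629272461 [630.5 118.1  77. ]
[1.11, -0.03, 2.66, 0, 0, 0.002, 1.11, -0.03, 2.66, 0, 0, 0.002, 1.11, -0.03, 2.66, 0, 0, 0.002, 1.11, -0.04, 2.66, 0, 0, 0.002]
```

{"op": "step_arm", "data": {"plan": [1.11,0,2.66,0,0,0.001,1.11,0,2.66,0,0,0.001,1.12,0,2.66,0,0,0.001,1.12,0,2.66,0,0,0.002,0,0,0,0,0,0]}}

```text
time_s: 48.32
ee_pos: [624.8, 120.0, 119.7]
ee_rot: [-179.9, -0.8, 179.4]
force: [-1.8, 0.1, -1.4]
gripper_width: 39.9
gripper_force: 0.0
```

{"op": "step_arm", "data": {"plan": [0,0,1.5,0,0,0,0,0,1.4,0,0,0,0,0,0,0,0,0,0,0,0,0,0,0]}}

```text
time_s: 48.65
ee_pos: [631.6, 120.6, 97.0]
ee_rot: [180.0, 0.1, 179.4]
force: [-0.3, 0.3, 0.5]
gripper_width: 39.9
gripper_force: 0.0
```

{"op": "step_arm", "data": {"plan": [0,0,0,0,0,0,0,0,0,0,0,0,0,0,0,0,0,0,0,0,0,0,0,0,0,0,0,0,0,0], "hand": 0.5, "newtons": 25}}

```text
time_s: 49.07
ee_pos: [631.2, 120.0, 96.8]
ee_rot: [-180.0, 0.1, 179.4]
force: [-0.6, -1.7, 1.9]
gripper_width: 13.2
gripper_force: 25.0
```

{"op": "step_arm", "data": {"plan": [0,0,0,0,0,0,0,0,0,0,0,0]}}

```text
time_s: 49.23
ee_pos: [631.2, 120.0, 96.7]
ee_rot: [-180.0, 0.1, 179.4]
force: [-0.1, -0.8, 3.8]
gripper_width: 12.8
gripper_force: 25.0
```

{"op": "step_arm", "data": {"plan": [0,0,0.3,0,0,0,0,0,0.3,0,0,0,0,0,0.3,0,0,0,0,0,0.1,0,0,0,0,0,0,0,0,0], "newtons": 40}}

```text
time_s: 49.65
ee_pos: [631.2, 120.1, 86.8]
ee_rot: [-180.0, 0.1, 179.4]
force: [-0.2, -3.3, 7.3]
gripper_width: 12.7
gripper_force: 40.0
```

{"op": "step_arm", "data": {"plan": [0,0,0.1,0,0,0,0,0,0,0,0,0,0,0,0,0,0,0]}}

```text
time_s: 49.9
ee_pos: [631.2, 120.0, 86.7]
ee_rot: [-180.0, 0.1, 179.4]
force: [-1.4, -2.7, 12.4]
gripper_width: 12.6
gripper_force: 40.0
```

{"op": "step_arm", "data": {"plan": [0,0,0,0,0,0.1,0,0,0,0,0,0.1,0,0,0,0,0,0.1,0,0,0,0,0,0.1,0,0,0,0,0,0.1]}}

```text
time_s: 50.32
ee_pos: [631.1, 119.4, 86.7]
ee_rot: [-180.0, 0.1, 150.5]
force: [-2.0, -4.8, 12.6]
gripper_width: 12.4
gripper_force: 40.0
```

{"op": "step_arm", "data": {"plan": [0,0,0,0,0,0.1,0,0,0,0,0,0.1,0,0,0,0,0,0.1,0,0,0,0,0,0.1,0,0,0,0,0,0.1]}}

```text
time_s: 50.73
ee_pos: [630.6, 118.9, 86.7]
ee_rot: [-179.9, 0.1, 121.9]
force: [-4.0, -5.0, 13.8]
gripper_width: 12.4
gripper_force: 40.0
```

{"op": "step_arm", "data": {"plan": [0,0,0,0,0,0.045,0,0,0,0,0,0,0,0,0,0,0,0]}}

```text
time_s: 50.98
ee_pos: [630.5, 118.8, 86.7]
ee_rot: [-179.9, 0.1, 119.5]
force: [-2.5, -5.4, 14.1]
gripper_width: 12.5
gripper_force: 40.0
```

```bash
python3 -c "
from h import *
st()"
```

```text
{'time_s': 50.98, 'qpos': [9.72, 30.55, 91.32, -0.17, 58.14, -19.72], 'ee_pos': [630.55, 118.83, 86.74], 'ee_rot': [-179.94, 0.13, 119.53], 'force': [-2.5, -5.4, 14.1], 'gripper_width': 12.46, 'gripper_force': 39.99}
```

{"op": "step_arm", "data": {"plan": [0,0,-0.3,0,0,0,0,0,-0.3,0,0,0,0,0,-0.4,0,0,0,0,0,0,0,0,0,0,0,0,0,0,0], "newtons": 15}}

```text
time_s: 51.4
ee_pos: [630.5, 118.9, 95.0]
ee_rot: [-179.9, 0.1, 119.5]
force: [-0.1, -4.9, 3.3]
gripper_width: 13.1
gripper_force: 15.0
```

{"op": "step_arm", "data": {"plan": [0,0,0,0,0,0,0,0,0,0,0,0,0,0,0,0,0,0,0,0,0,0,0,0,0,0,0,0,0,0], "hand": 4}}

```text
time_s: 51.82
ee_pos: [630.6, 120.6, 94.6]
ee_rot: [-180.0, -0.0, 119.5]
force: [0.1, -0.3, 0.2]
gripper_width: 39.4
gripper_force: 0.0
```

{"op": "step_arm", "data": {"plan": [0,0,-2,0,0,0,0,0,-3,0,0,0,0,0,-4,0,0,0,0,0,-4,0,0,0,0,0,-4,0,0,0]}}

```text
time_s: 52.23
ee_pos: [630.3, 120.5, 266.6]
ee_rot: [-180.0, -0.0, 119.5]
force: [0.6, -0.0, -1.0]
gripper_width: 39.7
gripper_force: 0.0
```

{"op": "step_arm", "data": {"plan": [-2,1,0,0,0,0,-3,1.5,0,0,0,0,-3,1.5,0,0,0,0,0,0,0,0,0,0,0,0,0,0,0,0]}}

```text
time_s: 52.65
ee_pos: [705.6, 69.5, 263.6]
ee_rot: [-179.9, -0.1, 119.4]
force: [-0.7, -0.5, 0.3]
gripper_width: 40.1
gripper_force: 0.0
```

```bash
python3 - <<'E'
from h import *
st(); f=viewer.grab_frame("wrist"); sc=viewer.grab_frame("scene"); a=sc["img"]
im=np.hstack([f["img"],np.vstack([cv2.resize(a[255:400,230:400],(240,205),interpolation=cv2.INTER_CUBIC),cv2.resize(a[120:240,90:230],(240,215),interpolation=cv2.INTER_CUBIC)])])
cv2.imwrite("pics/c2.png",cv2.cvtColor(im,cv2.COLOR_RGB2BGR))
for n,z in(("scraper_handle",42),("slot",34.5)):
    for d in viewer.pinpoint(n,sc)[:1]: print(n,round(d["score"],2),np.round(d["location"]))
E
```

```text
{'time_s': 52.65, 'qpos': [4.69, 30.14, 65.62, 0.02, 84.35, -24.72], 'ee_pos': [705.62, 69.51, 263.56], 'ee_rot': [-179.92, -0.06, 119.41], 'force': [-0.68, -0.48, 0.28], 'gripper_width': 40.13, 'gripper_force': 0.0}
scraper_handle 0.89 [172. 174.]
slot 0.73 [151. 188.]
```

View pics/c2.png

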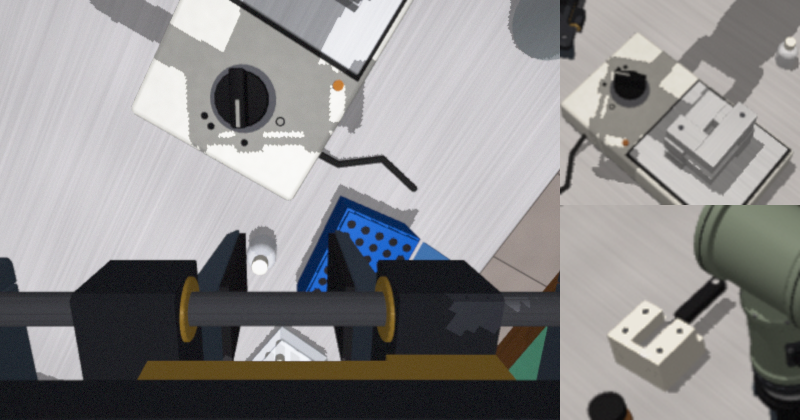

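```bash
python3 - <<'E'
import cv2,numpy as np
a=cv2.imread("pics/c1.png",0).astype(float);b=cv2.imread("pics/c2.png",0).astype(float)
print("scraper diff",np.abs(a-b)[270:325,665:705].mean(),"block",np.abs(a-b)[300:390,605:690].mean())
from workcell import env
print(env.job_done())
E
```

```text
scraper diff 14.03 block 15.35764705882353
the job is handed in; nothing more can be done
None
```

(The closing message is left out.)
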